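Find the key that opens the lock box, store the lock parts and latch it

TASK

One of the three keys in the wooden rack turns the lock of the grey and white lock box: try them one by one (lowered in until the head rests on the lock, then turned clockwise), put every key that does not fit back upright in the rack, and leave the one that fits standing in the lock, turned fully open. Then open the lid, put inside every lock cylinder and padlock that lies on the counter, shut the lid fully and swing the turnbutton a quarter turn, across onto the lid. Leave the oil bottle and the green cup as they stand.

Things in the scene. Friction and masses are not known exactly. Their poses are not given: they have to be found in the camera images.
- lock_box: fixed grey box with a white hinged lid, 150 (x) x 200 (y) x 65 mm, walls and floor 6 mm. Origin: centre of its underside; x points away from the robot to the hinge side, y left, z up. In front of it stand the lock housing, dark steel 52 x 52 x 88 mm, centred at x -102, y -65 mm, and the turnbutton's pillar 34 x 34 x 70 mm, centred at x -98, y +65 mm
- lock_mouth (a point): centre of the keyway at the top of the brass plug, 88 mm above the counter; frame parallel to lock_box. A key fully in has its origin here. The keyway is 26.4 x 6.8 mm, at lock angle 0 long along the box's x, and turns with the plug, so a key goes in with its y along the box's x (key yaw = box yaw + 90 degrees - plug angle, or half a turn more)
- lock_plug (a joint): lock angle, rad: 0 = locked (steel cam over the lid's edge), growing clockwise from above to a stop at 1.35 = open; 0.06 N m. Keys have 0.08 rad of play, so the key turns up to 1.45. A wrong key goes fully in but a hidden, springy ward stops it at about 0.3 (forced further, it springs back); turn it back to draw it out. Which key fits varies. The right key cannot be drawn out while turned
- lid (a joint): lid angle, rad: 0 = shut, growing as its front edge rises, stop at 1.95. A stiff hinge (0.17 N m): it stays where it is left. It cannot open while the lock's cam or the turnbutton is across it
- lid_bar (a point): centre of the lid's round steel pull bar, 10 mm thick, 44 mm free between its brackets, along the box's y; 35 mm in front of the lid's front edge, 185 mm from the hinge line, level with the lid (68 mm above the counter when shut, 30 mm clear of the box wall). It can turn between the fingers as the lid swings
- lid_hinge (a point): middle of the lid's hinge line (along the box's y), at box x = +75 mm, 68 mm above the counter
- turnbutton (a joint): turnbutton angle, rad: 0 = wing parallel to the box front, pointing along the box's +y (lid free); 1.57 (stop) = turned clockwise seen from above, wing pointing to the box's +x, over the lid (secured). Stays where it is left; turning takes 0.05 N m
- turnbutton_grip (a point): centre of the top of the turnbutton's red thumb grip, 109 mm above the counter; the grip is 10 mm thick, 34 mm long along the wing, 30 mm tall below this point, flat sides. Frame: its y points along the wing. The turning axis is vertical, 4 mm from this point against the wing's direction, at box x = -102, y = +65 mm
- key_rack: fixed light wooden block 50 mm (x) by 156 mm (y) by 58 mm high; origin at the centre of its underside. Three through slots at y = -50, 0, +50 mm, each 27 mm long (y) by 8 mm wide (x), take the key blades; a key standing in it has its origin 58 mm above the counter and its y along the rack's y. The keys stand in any order
- key_red: key with a red head, 22 (y) x 10 (x) mm, z 3 to 30 mm, flat faces, on a steel shoulder 34 x 12 x 3 mm. Origin: centre of the shoulder's underside. Steel blade below, 24 (y) x 5 (x) x 52 mm, last 3 mm tapered to 20 x 3; notch on both edges from z = -18 to -27 mm. 80 g. Half a turn about z is all the same. Stands in the rack, blade down. Nothing shows whether it fits
- key_green: key with a green head, 22 (y) x 10 (x) mm, z 3 to 30 mm, flat faces, on a steel shoulder 34 x 12 x 3 mm. Origin: centre of the shoulder's underside. Steel blade below, 24 (y) x 5 (x) x 52 mm, last 3 mm tapered to 20 x 3; notch on both edges from z = -27 to -36 mm. 80 g. Half a turn about z is all the same. Stands in the rack, blade down. Nothing shows whether it fits
- key_yellow: key with a yellow head, 22 (y) x 10 (x) mm, z 3 to 30 mm, flat faces, on a steel shoulder 34 x 12 x 3 mm. Origin: centre of the shoulder's underside. Steel blade below, 24 (y) x 5 (x) x 52 mm, last 3 mm tapered to 20 x 3; notch on both edges from z = -36 to -45 mm. 80 g. Half a turn about z is all the same. Stands in the rack, blade down. Nothing shows whether it fits
- lock_cylinder_1: brass-coloured lock cylinder lying on the counter, 17 (x) x 60 (y) x 24 (z) mm, origin at the centre of its underside, may roll onto its side when knocked, 0.12 kg nominal; may be absent
- lock_cylinder_2: steel-coloured lock cylinder lying on the counter, 17 (x) x 60 (y) x 24 (z) mm, origin at the centre of its underside, may roll onto its side when knocked, 0.12 kg nominal; may be absent
- padlock: brass-coloured padlock lying flat on the counter, 71 (x) x 46 (y) x 20 (z) mm with its shackle, origin at the centre of its underside; its solid body lies at x = -36 to +4 mm (grip it there, across y), the shackle at +x; 0.15 kg nominal; may be absent
- oil_bottle: cream oil bottle with a red spout, 46 mm in diameter, 150 mm high, loose bystander; origin at the centre of its underside
- cup_clips: green plastic cup, 72 mm in diameter, 60 mm high, loose bystander; origin at the centre of its underside

How it is judged (in metres and radians):
On the way, in this order (a step that is already met when the one before it is completed fails the run):
1. a key stands fully in the lock and has turned it open (over 1.1 rad) (value of joint lock_plug above 1.1 rad and ((horizontal distance between key_red and lock_mouth below 0.006 m and z of key_red in the frame of lock_box below 0.093 m and angle between key_red's own z axis and vertical below 0.15 rad) or (horizontal distance between key_green and lock_mouth below 0.006 m and z of key_green in the frame of lock_box below 0.093 m and angle between key_green's own z axis and vertical below 0.15 rad) or (horizontal distance between key_yellow and lock_mouth below 0.006 m and z of key_yellow in the frame of lock_box below 0.093 m and angle between key_yellow's own z axis and vertical below 0.15 rad))), for 0.2 s.
2. the lid has been opened (over 0.9 rad) (value of joint lid above 0.9 rad), for 0.2 s.
At the end, for the whole second after the job is handed in: One key home in the lock (within 6 mm), plug over 1.1 rad; the other two upright in the rack (within 6 mm of home height); all lock parts present inside the box; lid under 0.06 rad; turnbutton over 1.2 rad; bottle and cup within 50 mm of their start (((horizontal distance between key_red and lock_mouth below 0.006 m and z of key_red in the frame of lock_box below 0.093 m and angle between key_red's own z axis and vertical below 0.15 rad and z of key_green in the frame of key_rack between 0.05 and 0.064 m and x of key_green in the frame of key_rack between -0.01 and 0.01 m and y of key_green in the frame of key_rack between -0.07 and 0.07 m and angle between each of key_green, key_yellow's own z axis and vertical below 0.2 rad and z of key_yellow in the frame of key_rack between 0.05 and 0.064 m and x of key_yellow in the frame of key_rack between -0.01 and 0.01 m and y of key_yellow in the frame of key_rack between -0.07 and 0.07 m) or (horizontal distance between key_green and lock_mouth below 0.006 m and z of key_green in the frame of lock_box below 0.093 m and angle between key_green's own z axis and vertical below 0.15 rad and z of key_red in the frame of key_rack between 0.05 and 0.064 m and x of key_red in the frame of key_rack between -0.01 and 0.01 m and y of key_red in the frame of key_rack between -0.07 and 0.07 m and angle between each of key_red, key_yellow's own z axis and vertical below 0.2 rad and z of key_yellow in the frame of key_rack between 0.05 and 0.064 m and x of key_yellow in the frame of key_rack between -0.01 and 0.01 m and y of key_yellow in the frame of key_rack between -0.07 and 0.07 m) or (horizontal distance between key_yellow and lock_mouth below 0.006 m and z of key_yellow in the frame of lock_box below 0.093 m and angle between key_yellow's own z axis and vertical below 0.15 rad and z of key_red in the frame of key_rack between 0.05 and 0.064 m and x of key_red in the frame of key_rack between -0.01 and 0.01 m and y of key_red in the frame of key_rack between -0.07 and 0.07 m and angle between each of key_red, key_green's own z axis and vertical below 0.2 rad and z of key_green in the frame of key_rack between 0.05 and 0.064 m and x of key_green in the frame of key_rack between -0.01 and 0.01 m and y of key_green in the frame of key_rack between -0.07 and 0.07 m)) and value of joint lock_plug above 1.1 rad and value of joint lid below 0.06 rad and value of joint turnbutton above 1.2 rad and x of lock_cylinder_1 in the frame of lock_box between -0.075 and 0.075 m and y of lock_cylinder_1 in the frame of lock_box between -0.1 and 0.1 m and z of each of lock_cylinder_1, lock_cylinder_2, padlock in the frame of lock_box below 0.06 m and x of lock_cylinder_2 in the frame of lock_box between -0.075 and 0.075 m and y of lock_cylinder_2 in the frame of lock_box between -0.1 and 0.1 m and x of padlock in the frame of lock_box between -0.075 and 0.075 m and y of padlock in the frame of lock_box between -0.1 and 0.1 m and distance of each of oil_bottle, cup_clips from where it was at the start of the episode below 0.05 m); the robot touches nothing.
It fails at once if the oil bottle or the cup is knocked over (angle between any of oil_bottle, cup_clips's own z axis and vertical above 0.6 rad).
Of lock_cylinder_1, lock_cylinder_2, padlock only 2 to 3 are there at a start; the rules pass over those that are not, and their reading is None.
At some moment in a run one of lock_cylinder_1, lock_cylinder_2, padlock may be knocked a few centimetres aside while the robot is not near it.
It also fails if it takes over 210 s, if anything falls off the work surface, if the arm or the gripper's body presses on something with over 40 N, if the wrist force passes 120 N, or if a joint passes its speed limit or range.

ROBOT

A 7-joint arm with a two-finger parallel gripper is mounted at the origin on a cart in front of the work surface, level with it; the furniture and walls round the work are solid. World frame = base frame: x ahead of the robot, y to its left, z up, the work surface at z = 0. Lengths are in mm, angles in rad, forces in N, time in s.
With the tool pointing down it reaches from about 425 to 875 mm from the base axis. Payload 4.7 kg.
Tool frame: the origin (TCP) lies between the finger pads; the fingertips stand 14 mm ahead of it and the grasp point (between the pads) lies 5 mm behind it (bot.tcp_to_tips is the distance from the TCP to the fingertips, in mm); y points along the fingers, z is the direction in which the jaws open and shut, and the axes are right-handed (so a half turn about y gives the same grasp; the last joint's range is limited). The gripper opens to 87 mm and grips with 3 to 60 N. Pads are 19 mm wide; open, the fingers measure 117 mm over their backs; the gripper's body (75 mm by 190 mm) begins 51 mm behind the grasp point.
Start: joints at [1.12, 0.321, -0.07, 1.45, 0.023, 1.371, -0.057], TCP at [291.343, -581.073, 209.287] pointing down, gripper open.
Joint ranges: [-2.86, 2.86], [-0.3, 2.09], [-1.38, 1.24], [0.06, 2.45], [-1.56, 4.7], [0.09, 2.05], [-2.69, 2.69]. Speed limits (rad/s): [2.57, 2.57, 3.14, 3.14, 3.14, 3.14, 3.14].

INTERFACE

Orientations are given as a unit quaternion [x, y, z, w].
In Python, from cell import bot, cams, workorder gives the robot as it stands. The module is installed in compiled form; this text tells all that it offers.
- The arm moves only by the tool arm_command, never from a script. Its argument "targets" is a list of rows, each a list of 7 numbers: the turn, a rotation vector about the tool's x, y, z in degrees, then the shift along the tool's x, y, z in mm, then the finger opening in mm, from 0 to 87. A call has 1 to 10 rows; each row shifts and turns the commanded pose from where the row before left it, along the tool's axes as they then stand; what a row does not reach is not made up. A row lasts 1/10 s, in which the tool goes at most 50 mm and 8.59 degrees, less where a joint would pass 70% of its speed; a pose out of reach is approached as far as the arm can. A call is refused whole if a number of a shift passes 50 or a number of a turn 8.59, either way. A call with a gripper value outside its range is refused whole. The fingers move at their own pace and stop on an object; the grip force is fixed at half the most. Time passes only in rows, so rows that do not move let the fingers close. It gives the time, the measured TCP pose, the force and the opening at its end, in the units of the state.
- bot.observe(): the state, without advancing time (a new reading comes with each control period).
- cams.grab_frame(name): name is "scene" or "top" or "wrist"; returns a dict with "frame" (400x640x3 uint8, blue, green, red), "z_map" (400x640 float32, mm along the optical axis (not along the pixel's ray), 0 where there is no reading), "fx", "fy", "cx", "cy" (pixels), "xyz" and "rotation" of the camera in the world. Camera axes: x right, y down, z forward; pixel columns grow to the right and rows downward; lengths in mm; the calibration is good to about 2 mm. The wrist camera is an equidistant fisheye: a pixel r from the principal point sees the ray r / f radians off the axis. A picture is of the moment at which its call begins.
- workorder.close_job(): hands the job in, once; it reports no verdict.
The state is a dict: "clock": time; "joint_positions": joint angles; "joint_vel": joint speeds; "joint_torque": joint torques, N m; "position": TCP position; "tcp_rot": TCP orientation; "ft_force": force on the tool from outside, world axes, zero at the start; "torque": the same for the moment, N m; "finger_gap": opening from 0.0 (shut) to 1.0 (fully open).
Only numpy, scipy, OpenCV 4.12 (cv2) and the standard library are available. Lean on these libraries where they do the work, as an engineer would, in place of code of your own. Each camera call takes 0.05 s, during which the arm holds its last target.

## Working session

There is one attempt and no reset: what is moved stays moved. The work goes in short steps, Python scripts to look and compute and a tool call to move; the robot and the scene stay as the last step left them, time stands still between calls to the robot, and variables do not carry over. Pictures are saved under pics/ and viewed, and the job is handed in when it is done.

Besides the shell and the picture viewer there is one more tool, called after "Request:" as name(argument=value, ...) on one line, values as JSON. arm_command: Moves the arm, as the interface text tells. Its arguments: {"type":"object","properties":{"targets":{"type":"array","items":{"type":"array","items":{"type":"number"}}}},"required":["targets"]}

```bash
ls; mkdir -p pics; python3 - <<'E'
from cell import bot,cams
import cv2,numpy as np
s=bot.observe();print({k:np.round(v,3).tolist() for k,v in s.items()})
for n in("scene","top","wrist"):
    f=cams.grab_frame(n);cv2.imwrite(f"pics/{n}0.png",f["frame"]);np.savez(f"{n}0.npz",**f)
    print(n,f["fx"],f["fy"],f["cx"],f["cy"],np.round(f["xyz"],1),np.round(f["rotation"],4).tolist())
E
```

```text
pics
{'clock': 0.0, 'joint_positions': [1.12, 0.322, -0.07, 1.452, 0.023, 1.371, -0.057], 'joint_vel': [-0.001, -0.0, 0.0, -0.0, 0.0, 0.0, -0.001], 'joint_torque': [0.001, -49.128, -0.404, -31.253, -0.064, 0.044, 0.0], 'position': [291.012, -580.576, 208.157], 'tcp_rot': [-0.163, 0.689, -0.687, 0.163], 'ft_force': [-0.588, -0.089, -0.038], 'torque': [-0.02, 0.003, 0.055], 'finger_gap': 0.999}
scene 366.5509480644967 366.5509480644967 320.15399555241277 198.73320524598515 [-162.8  638.4  835.8] [-0.3638, 0.8081, -0.4255, 0.1833]
top 382.4062511514902 382.4062511514902 314.61827489407517 200.08735553161162 [ 441.   -23.9 1206.4] [-0.7018, 0.7081, -0.0638, 0.0437]
wrist 309.70691628693146 309.70691628693146 316.4157022956516 193.83286736070193 [ 361.7 -545.4  382.8] [0.8422, -0.5195, -0.077, 0.122]
```

View pics/scene0.png

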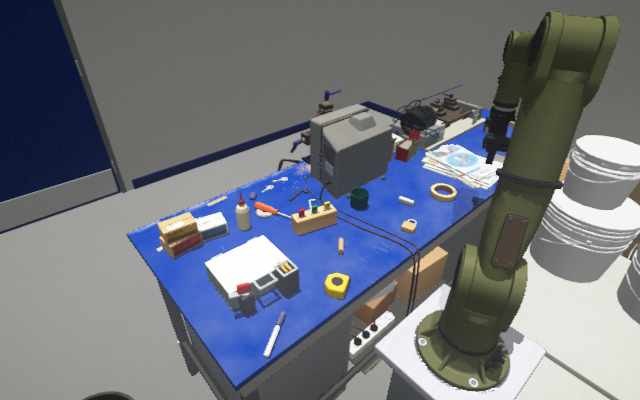

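View pics/top0.png

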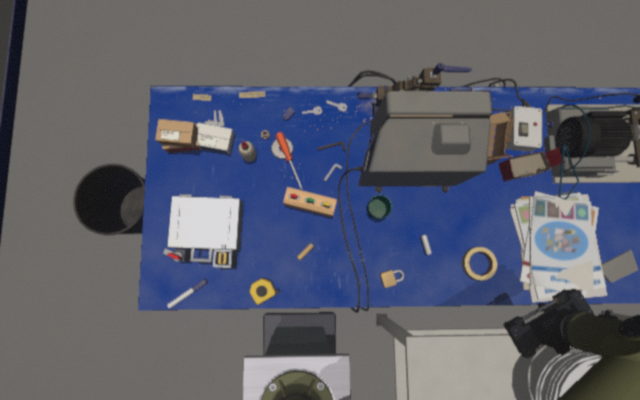

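View pics/wrist0.png

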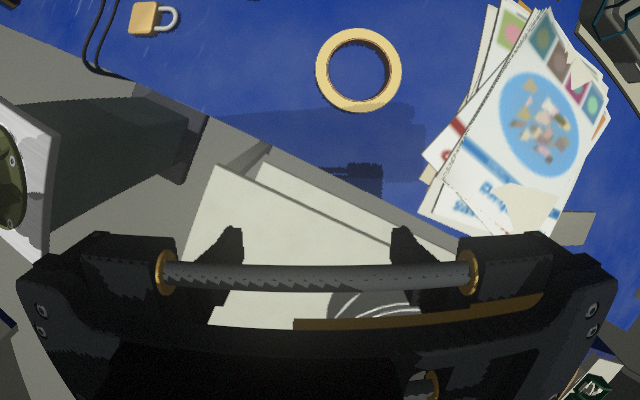

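```bash
cat > h.py <<'E'
import numpy as np,cv2
from scipy.spatial.transform import Rotation as R
from cell import bot,cams
def grab(n,save=None):
    f=cams.grab_frame(n);f=dict(f);f["n"]=n;f["s"]=bot.observe()
    if save: cv2.imwrite(f"pics/{save}.png",f["frame"])
    return f
def Rm(q):
    q=np.array(q,float); return R.from_quat(q).as_matrix() if q.size==4 else q
def ray(f,u,v):
    a=(np.asarray(u,float)-f["cx"])/f["fx"];b=(np.asarray(v,float)-f["cy"])/f["fy"]
    if f["n"]=="wrist":
        r=np.hypot(a,b);k=np.where(r>1e-9,np.sin(r)/np.maximum(r,1e-9),1);d=np.stack([a*k,b*k,np.cos(r)],-1)
    else: d=np.stack([a,b,np.ones_like(a)],-1)
    return d
def onz(f,u,v,z):
    d=ray(f,u,v)@Rm(f["rotation"]).T;c=np.array(f["xyz"]);t=(z-c[2])/d[...,2];return c+t[...,None]*d
def cloud(f):
    v,u=np.mgrid[:400,:640];d=ray(f,u,v);d=d/d[...,2:3];P=d*f["z_map"][...,None]
    P=P@Rm(f["rotation"]).T+np.array(f["xyz"]);P[f["z_map"]<=0]=np.nan;return P
def proj(f,P):
    p=(np.asarray(P,float)-np.array(f["xyz"]))@Rm(f["rotation"])
    if f["n"]=="wrist":
        r=np.hypot(p[...,0],p[...,1]);th=np.arctan2(r,p[...,2]);k=th/np.maximum(r,1e-9);x=p[...,0]*k;y=p[...,1]*k
    else:x=p[...,0]/p[...,2];y=p[...,1]/p[...,2]
    return np.stack([f["cx"]+f["fx"]*x,f["cy"]+f["fy"]*y],-1)
def tool():
    s=bot.observe();return np.array(s["position"]),Rm(s["tcp_rot"]),s
def yawdown(yaw): # tool z (jaw dir) at world yaw (rad), y down
    z=np.array([np.cos(yaw),np.sin(yaw),0]);y=np.array([0,0,-1.]);x=np.cross(y,z);return np.stack([x,y,z],1)
def delta(P,Rt):
    """print tool-frame shift & rotvec deg to reach pose (shift in present tool axes)"""
    p,r,s=tool();sh=r.T@(np.array(P)-p);rv=R.from_matrix(r.T@Rt).as_rotvec(degrees=True);return sh,rv
E
python3 - <<'E'
from h import *
np.set_printoptions(precision=1,suppress=True)
p,r,s=tool();print("tool axes cols",r)
for n in("top","scene"):
    f=grab(n);P=cloud(f)
    f["z_map"].shape
    if n=="top":
        pts={"box":(203,222),"lidTL":(171,198),"lidTR":(238,198),"lidBR":(237,248),"rack":(310,202),"red":(293,197),"green":(311,202),"yel":(328,206),"brasscyl":(305,251),"steel":(426,244),"pad":(392,278),"cup":(378,208),"bot":(247,150),"counter":(280,260),"mon":(430,140),"lock":(222,258),"tb":(176,256)}
    else: pts={"box":(250,265),"rack":(315,222),"red":(302,213),"green":(314,209),"yel":(326,205),"lock":(287,268),"brass":(341,245),"tb":(243,288)}
    for k,(u,v) in pts.items(): print(n,k,P[v,u])
f=grab("top")
cv2.imwrite("pics/topbox.png",cv2.resize(f["frame"][180:300,140:340],None,fx=4,fy=4,interpolation=cv2.INTER_CUBIC))
cv2.imwrite("pics/topr.png",cv2.resize(f["frame"][180:300,280:480],None,fx=4,fy=4,interpolation=cv2.INTER_CUBIC))
E
```

```text
tool axes cols [[-0.9 -0.   0.4]
 [-0.4  0.  -0.9]
 [ 0.  -1.  -0. ]]
top box [552.  274.1  68.8]
top lidTL [635.2 394.    2.9]
top lidTR [633.8 183.8   2.6]
top lidBR [475.2 176.4  45.9]
top rack [608.7 -43.2  74.9]
top red [622.3   7.2  86.4]
top green [607.9 -46.1  80.4]
top yel [595.  -96.3  84. ]
top brasscyl [464.6 -27.3  23.5]
top steel [ 482.2 -402.7   23.2]
top pad [ 380.1 -292.3   23. ]
top cup [ 598.6 -261.2    2.9]
top bot [764.4 144.   93.9]
top counter [438.1  50.3   3.5]
top mon [ 745.  -356.1  248.8]
top lock [445.9 213.8  76.7]
top tb [452.8 336.  108. ]
scene box [532.  273.3  70.9]
scene rack [592.6 -30.1  35.1]
scene red [618.9   6.4  77.6]
scene green [607.9 -38.6  79.1]
scene yel [598.9 -87.1  78.3]
scene lock [444.8 205.5  80. ]
scene brass [455.4 -23.5  24.5]
scene tb [447.2 346.5  99.9]
```

View pics/topbox.png

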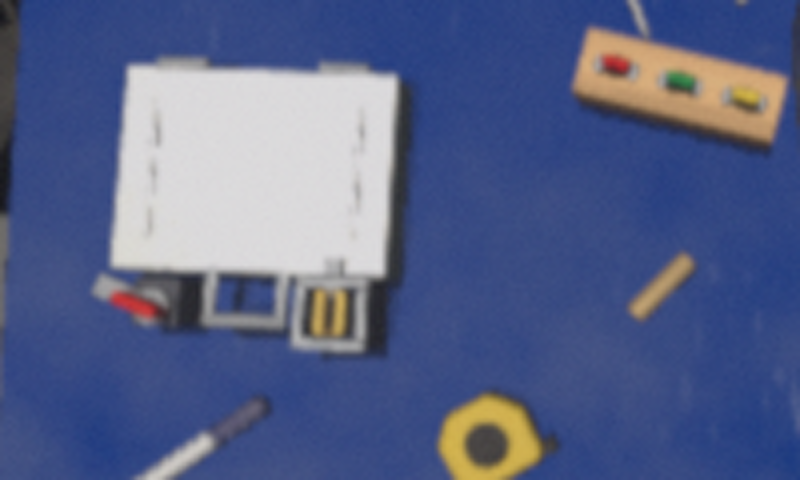

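View pics/topr.png

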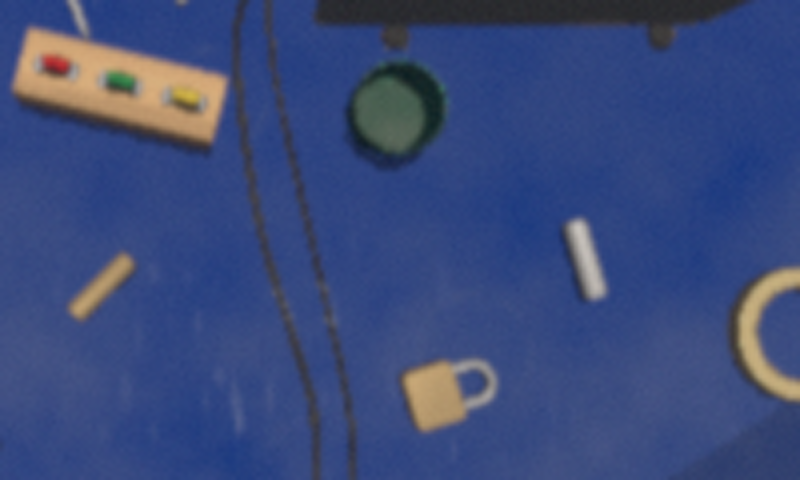

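```bash
python3 - <<'E'
from h import *
np.set_printoptions(precision=3,suppress=True)
f=grab("wrist");p,r,s=tool()
C=r.T@(np.array(f["xyz"])-p);Rc=r.T@Rm(f["rotation"]);print("cam in tool",C);print(Rc)
np.savez("wcal.npz",C=C,Rc=Rc)
# ideal pixel of tool-frame points: tips
for q in [(0,14,0),(0,14,40),(0,14,-40),(0,50,0),(0,150,0)]:
    print(q,proj(f,p+r@np.array(q,float)))
# where image centre hits counter in tool coords
print(r.T@(onz(f,f["cx"],f["cy"],0.)-p))
# box: plane yaw from cloud of top, lid pts
f=grab("top");P=cloud(f);m=(P[...,2]>60)&(P[...,2]<78)&(P[...,0]>430)&(P[...,0]<680)&(P[...,1]>150)&(P[...,1]<400)
im=(f["frame"].min(2)>170)&m
uv=np.argwhere(im)[:,::-1].astype(np.float32);rect=cv2.minAreaRect(uv);b=cv2.boxPoints(rect);print(onz(f,b[:,0],b[:,1],np.full(4,71.)))
for n in ["scene"]:
  f=grab(n);P=cloud(f)
# rack top from top cam
f=grab("top");P=cloud(f)
m=(P[...,2]>45)&(P[...,2]<70)&(P[...,0]>560)&(P[...,0]<660)&(P[...,1]>-140)&(P[...,1]<50)
uv=np.argwhere(m)[:,::-1].astype(np.float32);rect=cv2.minAreaRect(uv);b=cv2.boxPoints(rect);print(rect,onz(f,b[:,0],b[:,1],np.full(4,58.)))
E
```

```text
cam in tool [ -78.951 -174.43    -0.135]
[[-0.     0.958  0.285]
 [ 0.001 -0.285  0.958]
 [ 1.     0.001 -0.001]]
(0, 14, 0) [317.025 227.062]
(0, 14, 40) [377.012 226.681]
(0, 14, -40) [257.024 226.612]
(0, 50, 0) [317.008 208.942]
(0, 150, 0) [316.975 178.11 ]
[ 35.262 209.03   -0.684]
[[481.75  373.89   71.   ]
 [635.915 371.184  71.   ]
 [621.42  170.506  71.   ]
 [467.074 177.356  71.   ]]
((309.4620666503906, 201.29795837402344), (51.4136962890625, 16.889524459838867), 14.38139533996582) [[ 608.467   39.957   58.   ]
 [ 658.793   27.276   58.   ]
 [ 618.366 -124.121   58.   ]
 [ 568.39  -110.423   58.   ]]
```

```bash
cat >> h.py <<'E'
def go(P,yaw_deg,exact=True):
    """shift first (present axes), then turn. prints"""
    Rt=yawdown(np.radians(yaw_deg));sh,rv=delta(P,Rt)
    n=max(1,int(np.ceil(np.abs(sh).max()/48)));m=int(np.ceil(np.abs(rv).max()/8.5))
    print("shift",np.round(sh,1),"rows",n,"each",np.round(sh/n,1),"| rv",np.round(rv,2),"rows",m,"each",np.round(rv/max(m,1),2))
def st():
    p,r,s=tool();z=r[:,2];print("t",round(s["clock"],2),"pos",np.round(p,1),"yaw",round(float(np.degrees(np.arctan2(z[1],z[0]))),2),"tilt",np.round(np.degrees(r[:2,1]),2),"F",np.round(s["ft_force"],1),"gap",round(s["finger_gap"]*87,1),"q",np.round(s["joint_positions"],2))
E
python3 -c "
from h import *
st();go([606,-45,230],-15)"
```

```text
t 0.5 pos [ 291.3 -581.1  209.3] yaw -63.37 tilt [-0. -0.] F [-0.1 -0.2 -0.6] gap 87.3 q [ 1.12  0.32 -0.07  1.45  0.02  1.37 -0.06]
shift [-521.6  -20.8 -338.1] rows 11 each [-47.4  -1.9 -30.7] | rv [  0.   -48.37   0.  ] rows 6 each [ 0.   -8.06  0.  ]
```

Request:
arm_command(targets=[[0,0,0,-40,-3,-26,87],[0,0,0,-40,-3,-26,87],[0,0,0,-40,-3,-26,87],[0,0,0,-40,-3,-26,87],[0,0,0,-40,-3,-26,87],[0,0,0,-40,-3,-26,87],[0,0,0,-40,-3,-26,87]])

```text
clock: 1.2
position: [460.8, -291.1, 230.8]
tcp_rot: [0.163, -0.688, 0.688, -0.163]
ft_force: [0.9, -0.5, 1.2]
finger_gap: 0.999
```

Request:
arm_command(targets=[[0,0,0,-40,0,-26,87],[0,0,0,-40,0,-26,87],[0,0,0,-40,0,-26,87],[0,0,0,-40,0,-26,87],[0,0,0,-40,0,-26,87],[0,0,0,-40,0,-26,87],[0,-8,0,0,0,0,87],[0,-8,0,0,0,0,87],[0,-8,0,0,0,0,87],[0,-8,0,0,0,0,87]])

```text
clock: 2.2
position: [604.7, -45.7, 230.2]
tcp_rot: [0.348, -0.615, 0.616, -0.348]
ft_force: [0.5, -0.8, 0.1]
finger_gap: 1.003
```

Request:
arm_command(targets=[[0,-8,0,0,0,0,87],[0,-8,0,0,0,0,87],[0,0,0,0,0,0,87]])

```text
clock: 2.5
position: [604.6, -45.9, 230.3]
tcp_rot: [0.429, -0.562, 0.562, -0.429]
ft_force: [-0.3, -0.4, 0.1]
finger_gap: 1.003
```

```bash
python3 -c "
from h import *
st();grab('wrist','w1');st()"
```

```text
t 2.5 pos [604.6 -45.9 230.3] yaw -15.35 tilt [-0. -0.] F [-0.3 -0.4  0.1] gap 87.2 q [ 0.52  0.27 -0.59  1.52  0.15  1.4  -0.35]
t 2.55 pos [604.7 -46.  230.3] yaw -15.55 tilt [ 0. -0.] F [-0.4 -0.7 -0.4] gap 87.0 q [ 0.52  0.27 -0.59  1.52  0.15  1.4  -0.35]
```

View pics/w1.png

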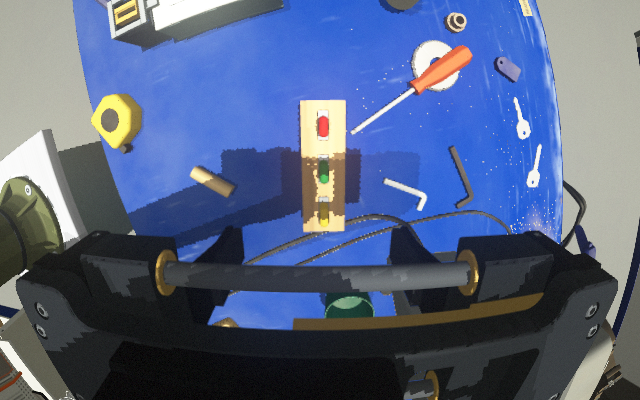

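```bash
cat >> h.py <<'E'
def heads(f):
    hsv=cv2.cvtColor(f["frame"],cv2.COLOR_BGR2HSV);out={}
    P=cloud(f)
    ok=(P[...,2]>68)&(P[...,2]<150)&(hsv[...,1]>150)&(hsv[...,2]>40)
    for n,(a,b) in dict(red=(174,6),green=(45,85),yellow=(22,35)).items():
        h=hsv[...,0];m=((h>=a)|(h<=b)) if a>b else ((h>=a)&(h<=b))
        m=(m&ok).astype(np.uint8);k,l,s,c=cv2.connectedComponentsWithStats(m)
        if k>1:
            i=1+np.argmax(s[1:,4]);out[n]=(s[i],c[i],np.nanmedian(P[l==i],axis=0))
    return out
E
python3 - <<'E'
from h import *
np.set_printoptions(precision=2,suppress=True)
f=grab("wrist");P=cloud(f)
for k,v in heads(f).items(): print(k,v[0],v[1],v[2],"on88",onz(f,*v[1],88.))
m=(P[...,2]>45)&(P[...,2]<70)&(np.hypot(P[...,0]-608,P[...,1]+45)<110)
uv=np.argwhere(m)[:,::-1]
X=P[m];r=cv2.minAreaRect(X[:,:2].astype(np.float32));print(r,np.median(X[:,2]))
E
```

```text
red [319 116   9  21 167] [322.96 126.32] [626.26   6.54  86.36] on88 [626.24   6.63  88.  ]
yellow [321 208   8  18 114] [324.02 217.19] [601.37 -89.34  86.3 ] on88 [601.49 -88.55  88.  ]
((613.540283203125, -42.20684814453125), (156.53834533691406, 50.53695297241211), 75.22757720947266) 57.04134537432455
```

```bash
python3 -c "
from h import *
st();go([626.2,6.3,160],-14.8)"
```

```text
t 2.6 pos [604.7 -46.  230.3] yaw -15.57 tilt [ 0.01 -0.  ] F [-0.3 -0.8 -1.1] gap 86.8 q [ 0.52  0.27 -0.59  1.52  0.15  1.4  -0.35]
shift [-56.1  70.3   6.7] rows 2 each [-28.1  35.1   3.3] | rv [-0.01 -0.77  0.  ] rows 1 each [-0.01 -0.77  0.  ]
```

Request:
arm_command(targets=[[0,-0.8,0,-19,23,2.2,45],[0,0,0,-19,23,2.2,45],[0,0,0,-18,24,2.2,45],[0,0,0,0,0,0,45],[0,0,0,0,0,0,45]])

```text
clock: 3.1
position: [625.2, 6.4, 160.2]
tcp_rot: [-0.433, 0.56, -0.559, 0.432]
ft_force: [0.8, 0.7, 0.4]
finger_gap: 0.631
```

```bash
python3 - <<'E'
from h import *
np.set_printoptions(precision=2,suppress=True)
st();f=grab("wrist","w2")
for k,v in heads(f).items(): print(k,v[0],v[1],v[2],"on88",onz(f,*v[1],88.))
p,r,s=tool();print(proj(f,p+r@np.array([[0,14,0],[0,0,0],[0,72,0],[0,105,0]],float).T.T@np.eye(3) if 0 else np.array([p+r@np.array(q,float) for q in [(0,14,0),(0,72,0),(0,102,0)]])))
cv2.imwrite("pics/w2c.png",cv2.resize(f["frame"][80:280,200:440],None,fx=3,fy=3,interpolation=cv2.INTER_CUBIC))
E
```

```text
t 3.1 pos [625.2   6.4 160.2] yaw -14.62 tilt [-0.05 -0.03] F [0.8 0.7 0.4] gap 54.9 q [ 0.43  0.36 -0.61  1.56  0.21  1.29 -0.46]
red [313 182  11  29 280] [317.8  196.03] [627.08   9.06  86.08] on88 [627.23   9.71  88.  ]
green [314 250   8  11  57] [318.12 255.61] [613.34 -45.15  86.33] on88 [613.5  -44.45  88.  ]
yellow [313 293  10  12 108] [317.34 298.06] [600.59 -90.95  86.17] on88 [601.   -89.89  88.  ]
[[317.59 228.62]
 [317.48 201.41]
 [317.44 191.43]]
```

View pics/w2c.png

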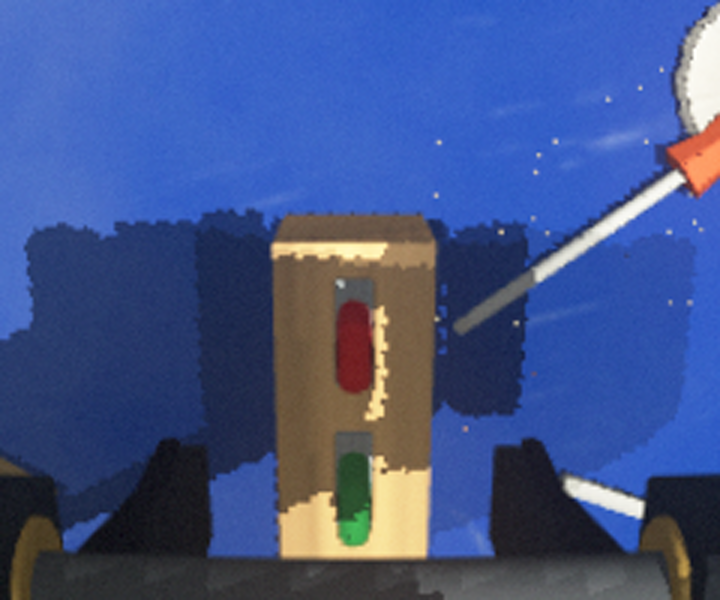

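```bash
python3 - <<'E'
from h import *
np.set_printoptions(precision=2,suppress=True)
f=grab("wrist");p,r,s=tool()
im=f["frame"][:,312:324].astype(int)
for v in range(165,220): print(v,im[v,3:9].mean(0).round(),end=' | ')
a=np.radians(-14.8);ry=np.array([-np.sin(a),np.cos(a),0])
for v in (208,209,210,211,212): print(v,onz(f,317.8,v,88.),r.T@(onz(f,317.8,v,88.)-p)+[11,0,0])
for v in (178,179,180,181,182): print(v,onz(f,317.8,v,61.),r.T@(onz(f,317.8,v,61.)-p)-[11,0,0])
E
```

```text
165 [145. 199. 224.] | 166 [113. 163. 200.] | 167 [ 97. 137. 170.] | 168 [ 88. 122. 152.] | 169 [ 76. 100. 125.] | 170 [ 76. 101. 126.] | 171 [ 74.  92. 111.] | 172 [85. 88. 93.] | 173 [123. 122. 120.] | 174 [144. 146. 143.] | 175 [136. 136. 134.] | 176 [93. 91. 90.] | 177 [90. 87. 86.] | 178 [83. 81. 87.] | 179 [66. 63. 91.] | 180 [44. 37. 99.] | 181 [40. 32. 98.] | 182 [39. 31. 99.] | 183 [38. 32. 99.] | 184 [ 40.  32. 100.] | 185 [ 38.  31. 102.] | 186 [ 38.  32. 106.] | 187 [ 37.  32. 111.] | 188 [ 38.  34. 114.] | 189 [ 36.  32. 114.] | 190 [ 37.  32. 115.] | 191 [ 38.  34. 116.] | 192 [ 37.  33. 116.] | 193 [ 37.  33. 116.] | 194 [ 37.  34. 115.] | 195 [ 36.  34. 116.] | 196 [ 36.  32. 115.] | 197 [ 35.  33. 116.] | 198 [ 36.  33. 117.] | 199 [ 36.  34. 116.] | 200 [ 39.  34. 118.] | 201 [ 34.  33. 116.] | 202 [ 35.  33. 116.] | 203 [ 36.  33. 116.] | 204 [ 34.  33. 116.] | 205 [ 35.  34. 117.] | 206 [ 36.  34. 116.] | 207 [ 34.  32. 114.] | 208 [ 34.  34. 110.] | 209 [ 43.  52. 111.] | 210 [ 62.  89. 122.] | 211 [ 69.  99. 126.] | 212 [ 69. 100. 125.] | 213 [ 69.  99. 125.] | 214 [ 68.  99. 125.] | 215 [ 70. 100. 125.] | 216 [ 68. 100. 125.] | 217 [ 73. 106. 133.] | 218 [ 74. 109. 137.] | 219 [ 69. 100. 124.] | 208 [625.24  -1.69  88.  ] [17.93 73.63  0.77]
209 [625.01  -2.55  88.  ] [18.83 73.63  0.77]
210 [624.79  -3.42  88.  ] [19.73 73.63  0.78]
211 [624.56  -4.3   88.  ] [20.63 73.63  0.78]
212 [624.33  -5.17  88.  ] [21.53 73.63  0.78]
178 [630.3   17.19  61.  ] [-23.62 100.62   0.82]
179 [630.06  16.28  61.  ] [-22.68 100.62   0.82]
180 [629.83  15.37  61.  ] [-21.74 100.62   0.82]
181 [629.59  14.45  61.  ] [-20.8  100.62   0.83]
182 [629.35  13.54  61.  ] [-19.86 100.62   0.83]
```

Request:
arm_command(targets=[[0,0,0,-0.7,40,0.7,40],[0,0,0,0,30,0,40],[0,0,0,0,13,0,40],[0,0,0,0,0,0,40],[0,0,0,0,0,0,0],[0,0,0,0,0,0,0],[0,0,0,0,0,0,0],[0,0,0,0,0,0,0]])

```text
clock: 4.0
position: [626.9, 7.1, 78.4]
tcp_rot: [0.432, -0.559, 0.56, -0.433]
ft_force: [0.7, 0.9, -0.1]
finger_gap: 0.18
```

```bash
python3 - <<'E'
from h import *
st();f=grab("wrist")
cv2.imwrite("pics/w3c.png",cv2.resize(f["frame"][80:280,200:440],None,fx=3,fy=3,interpolation=cv2.INTER_CUBIC))
E
```

```text
t 4.0 pos [626.9   7.1  78.4] yaw -14.57 tilt [ 0.1  -0.02] F [ 0.7  0.9 -0.1] gap 15.7 q [ 0.42  0.43 -0.59  1.65  0.26  1.14 -0.49]
```

View pics/w3c.png

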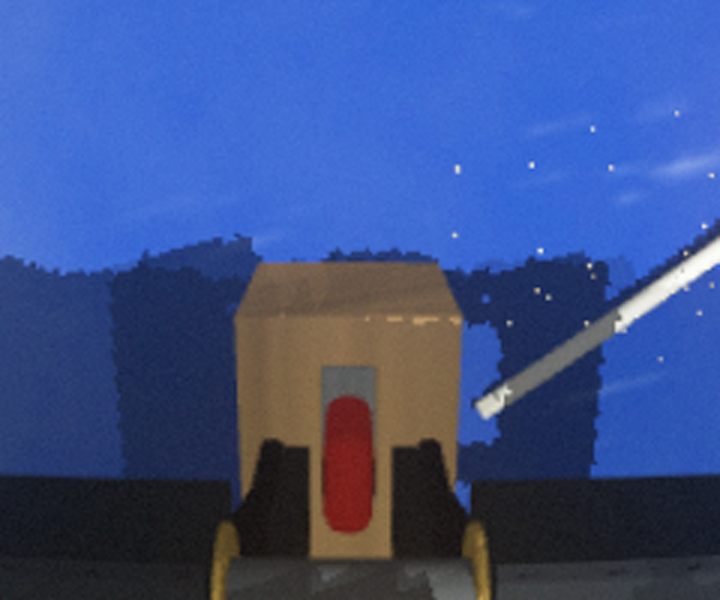

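Request:
arm_command(targets=[[0,0,0,0,0,0,0],[0,0,0,0,0,0,0],[0,0,0,0,0,0,0],[0,0,0,0,0,0,0]])

```text
clock: 4.45
position: [626.2, 7.1, 77.2]
tcp_rot: [-0.433, 0.559, -0.559, 0.433]
ft_force: [0.7, 0.5, -0.2]
finger_gap: 0.007
```

```bash
python3 - <<'E'
from h import *
st();f=grab("wrist")
cv2.imwrite("pics/w4c.png",cv2.resize(f["frame"][80:280,200:440],None,fx=3,fy=3,interpolation=cv2.INTER_CUBIC))
E
```

```text
t 4.45 pos [626.2   7.1  77.2] yaw -14.57 tilt [-0.01 -0.  ] F [ 0.7  0.5 -0.2] gap 0.6 q [ 0.42  0.43 -0.59  1.65  0.26  1.14 -0.49]
```

View pics/w4c.png

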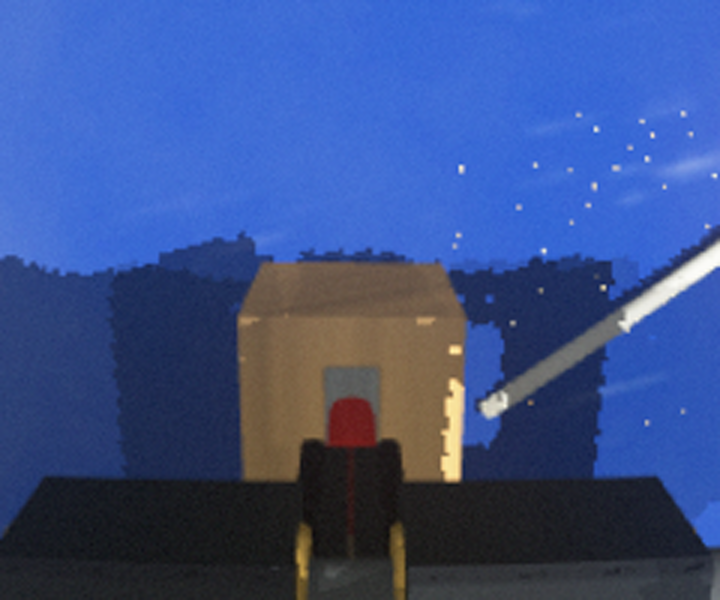

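```bash
python3 - <<'E'
from h import *
np.set_printoptions(precision=1,suppress=True)
f=grab("wrist");p,r,s=tool();P=cloud(f);T=(P-p)@r
for u,v in [(310,230),(325,230),(310,245),(325,245),(310,260),(317,225),(317,218),(317,213),(317,206),(300,300),(317,240),(317,250)]: print((u,v),T[v,u],P[v,u])
for q in [(-11,-11,0),(11,-11,0),(-11,16,0),(0,14,0),(-9.5,14,0),(9.5,14,0),(0,-5,0)]: print(q,proj(f,p+r@np.array(q,float)))
for n in("scene","top"):
    g=grab(n)
    c=proj(g,p).astype(int);print(c)
    x,y=c;cv2.imwrite(f"pics/{n}4c.png",cv2.resize(g["frame"][max(0,y-60):y+60,x-80:x+80],None,fx=5,fy=5,interpolation=cv2.INTER_CUBIC))
E
```

```text
(310, 230) [ -9.7 -13.5  -3.5] [625.2  17.4  90.6]
(325, 230) [-11.7 -18.1   4.8] [633.8  17.3  95.3]
(310, 245) [-10.6 -34.5  -3.1] [625.8  18.1 111.7]
(325, 245) [ -9.9 -33.1   4.4] [633.   15.6 110.3]
(310, 260) [ -9.8 -48.8  -2.9] [625.9  17.3 125.9]
(317, 225) [-9.7 -5.9  0.4] [629.   16.4  83. ]
(317, 218) [-9.4  6.4  0.4] [629.   16.1  70.7]
(317, 213) [-10.   13.8   0.4] [629.1  16.7  63.4]
(317, 206) [-13.9  16.4   0.5] [630.1  20.5  60.7]
(300, 300) [ -26.4 -102.9   -4.5] [628.5  33.8 180. ]
(317, 240) [-10.1 -27.5   0.4] [629.1  16.8 104.7]
(317, 250) [ -8.9 -36.8   0.4] [628.8  15.7 114. ]
(-11, -11, 0) [316.3 226.3]
(11, -11, 0) [316.3 260.1]
(-11, 16, 0) [316.3 210.4]
(0, 14, 0) [316.3 227.1]
(-9.5, 14, 0) [316.3 213.6]
(9.5, 14, 0) [316.3 240.2]
(0, -5, 0) [316.3 239.3]
[300 212]
[293 196]
```

View pics/scene4c.png

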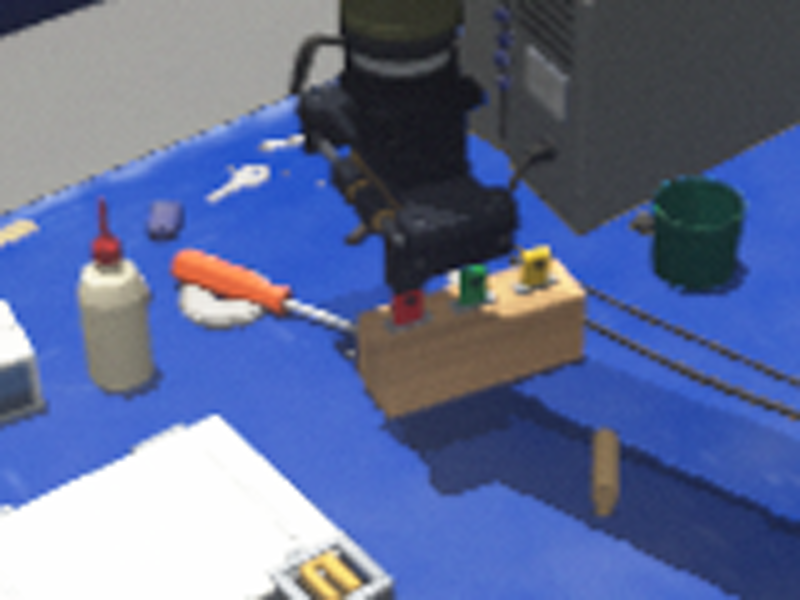

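```bash
python3 - <<'E'
from h import *
np.set_printoptions(precision=1,suppress=True)
print(bot.tcp_to_tips,[a for a in dir(bot) if a[0]!='_'])
f=grab("wrist");p,r,s=tool();T=(cloud(f)-p)@r
for v in range(206,262,3): print(v,[T[v,u].round(1).tolist() for u in (308,313,316,318,322,328)])
E
```

```text
14.0 ['Unreachable', 'observe', 'tcp_to_tips']
206 [[-13.9, 16.4, -5.4], [-13.8, 16.9, -2.2], [-14.0, 16.3, -0.2], [-14.0, 16.3, 1.1], [-13.8, 16.7, 3.7], [-13.2, 18.4, 7.7]]
209 [[-11.5, 17.5, -5.5], [-11.6, 17.2, -2.2], [-11.6, 17.3, -0.2], [-11.7, 16.8, 1.1], [-11.9, 16.3, 3.7], [-10.7, 19.6, 7.7]]
212 [[-9.5, 17.2, -5.5], [-9.5, 17.2, -2.2], [-9.5, 17.2, -0.2], [-9.5, 17.2, 1.1], [-9.4, 17.4, 3.7], [-8.5, 19.9, 7.8]]
215 [[-7.3, 17.5, -5.5], [-9.6, 11.2, -2.1], [-10.0, 10.0, -0.2], [-10.4, 9.1, 1.0], [-9.2, 12.3, 3.6], [-6.0, 20.8, 7.8]]
218 [[-5.4, 16.8, -5.5], [-9.2, 6.8, -2.1], [-9.2, 7.0, -0.2], [-10.3, 4.1, 1.0], [-9.1, 7.2, 3.6], [-4.1, 20.1, 7.8]]
221 [[-3.2, 17.1, -5.6], [-9.8, 0.2, -2.0], [-10.2, -0.7, -0.2], [-10.3, -1.0, 1.0], [-9.4, 1.4, 3.5], [-1.7, 20.7, 7.9]]
224 [[-0.7, 17.7, -5.6], [-9.6, -4.1, -2.0], [-9.8, -4.4, -0.2], [-10.1, -5.3, 1.0], [-9.1, -2.8, 3.4], [0.2, 20.0, 7.9]]
227 [[0.8, 16.3, -5.6], [-9.1, -7.4, -1.9], [-9.3, -8.0, -0.2], [-9.0, -7.1, 1.0], [-8.7, -6.5, 3.3], [-11.9, -14.3, 6.5]]
230 [[-10.1, -14.3, -4.7], [-10.3, -14.7, -1.9], [-10.0, -14.1, -0
[... 688 characters left out ...]
8], [-10.5, -34.3, 2.9], [-12.0, -37.3, 5.7]]
248 [[-10.4, -37.5, -4.1], [-9.8, -36.4, -1.6], [-9.8, -36.3, -0.2], [-9.6, -35.9, 0.8], [-10.1, -36.9, 2.8], [-11.3, -39.3, 5.7]]
251 [[-10.0, -39.9, -4.0], [-9.8, -39.6, -1.6], [-8.2, -36.5, -0.2], [-9.6, -39.3, 0.8], [-10.7, -41.3, 2.7], [-10.1, -40.2, 5.7]]
254 [[-9.8, -42.8, -4.0], [-10.1, -43.4, -1.6], [-7.0, -37.3, -0.2], [-8.2, -39.8, 0.8], [-10.3, -43.7, 2.7], [-10.1, -43.3, 5.6]]
257 [[-9.7, -45.7, -3.9], [-10.2, -46.4, -1.5], [-4.8, -36.4, -0.2], [-9.7, -45.7, 0.8], [-10.6, -47.2, 2.6], [-11.4, -48.7, 5.4]]
260 [[-9.7, -48.6, -3.8], [-10.2, -49.5, -1.5], [-9.6, -48.4, -0.1], [-10.3, -49.6, 0.8], [-9.9, -49.0, 2.6], [-11.1, -51.2, 5.3]]
```

View pics/top4c.png

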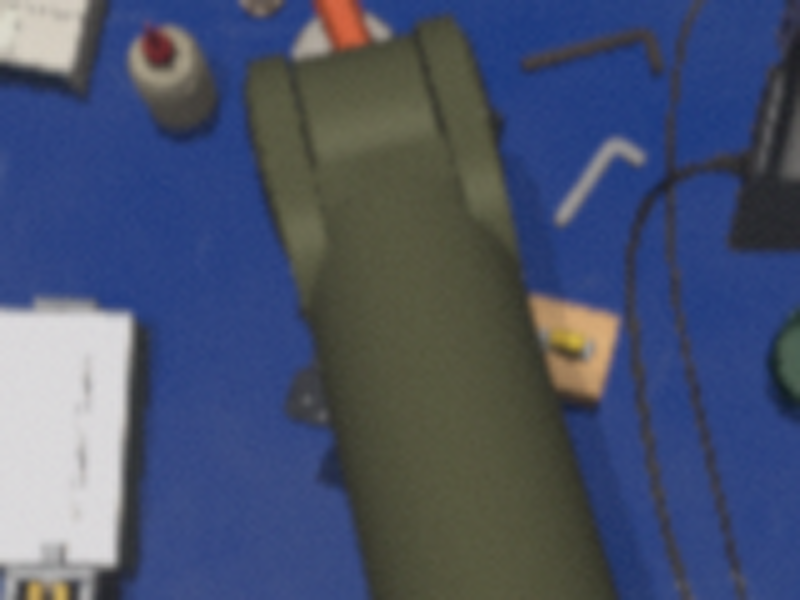

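Request:
arm_command(targets=[[0,0,0,0,0,0,40],[0,0,0,0,0,0,40],[0,0,0,0,0,0,40],[0,0,0,0,0,0,40],[0,0,0,0,8,0,40],[0,0,0,0,6,0,40],[0,0,0,0,4,0,40]])

```text
clock: 5.4
position: [625.6, 7.0, 58.0]
tcp_rot: [-0.433, 0.56, -0.559, 0.432]
ft_force: [0.9, 0.2, 0.8]
finger_gap: 0.448
```

```bash
python3 - <<'E'
from h import *
np.set_printoptions(precision=1,suppress=True)
st();f=grab("wrist");p,r,s=tool();T=(cloud(f)-p)@r
cv2.imwrite("pics/w5c.png",cv2.resize(f["frame"][80:280,200:440],None,fx=3,fy=3,interpolation=cv2.INTER_CUBIC))
for v in range(215,250,4): print(v,[T[v,u].round(1).tolist() for u in (280,286,290,317,343,349,353)])
E
```

```text
t 5.4 pos [625.6   7.   58. ] yaw -14.57 tilt [-0.1 -0. ] F [0.9 0.2 0.8] gap 38.9 q [ 0.4  0.5 -0.6  1.7  0.3  1.1 -0.5]
215 [[-13.8, -0.5, -21.6], [-13.5, 0.3, -18.1], [-13.3, 0.9, -15.7], [-14.0, -0.9, 0.7], [-13.2, 1.4, 16.6], [-13.5, 0.4, 20.2], [-13.2, 1.2, 22.7]]
219 [[-10.9, 0.3, -21.8], [-10.9, 0.5, -18.2], [-11.1, -0.1, -15.7], [-12.3, -3.1, 0.7], [-10.8, 0.6, 16.6], [-11.2, -0.4, 20.1], [-10.9, 0.3, 22.7]]
223 [[-8.1, 0.7, -22.0], [-8.3, 0.4, -18.2], [-7.9, 1.4, -15.9], [-9.9, -3.5, 0.7], [-8.1, 0.8, 16.7], [-8.5, -0.3, 20.3], [-8.5, -0.1, 22.7]]
227 [[-5.6, 0.4, -22.1], [-5.2, 1.3, -18.4], [-5.7, 0.3, -15.8], [-10.6, -11.4, 0.7], [-5.2, 1.5, 16.8], [-5.9, -0.3, 20.4], [-5.3, 1.0, 23.0]]
231 [[-10.3, -16.7, -20.0], [-2.7, 0.9, -18.5], [-3.4, -0.5, -15.8], [-10.1, -16.0, 0.7], [-3.2, -0.1, 16.8], [-2.8, 0.7, 20.6], [-10.3, -16.6, 20.8]]
235 [[-10.1, -21.6, -19.5], [-0.1, 0.7, -18.6], [-0.2, 0.5, -16.0], [-10.6, -22.5, 0.7], [-0.7, -0.6, 16.8], [-0.0, 0.8, 20.7], [-9.9, -21.3, 20.3]]
239 [[-10.5, -27.7, -18.8], [3.3, 2.1, -18.8], [2.6, 0.7, -16.1], [-10.1, -26.6, 0.7], [2.6, 0.6, 17.0], [2.5, 0.3, 20.7], [-10.3, -27.2, 19.6]]
243 [[-9.0, -29.4, -18.7], [5.4, 0.5, -18.7], [5.4, 0.6, -16.2], [-8.5, -28.2, 0.7], [4.9, -0.4, 17.0], [5.4, 0.5, 20.9], [-8.3, -28.0, 19.7]]
247 [[-5.8, -27.8, -19.0], [7.9, 0.0, -18.8], [8.3, 0.7, -16.3], [-7.1, -30.0, 0.7], [8.0, 0.2, 17.1], [8.2, 0.5, 21.0], [-6.6, -29.5, 19.6]]
```

View pics/w5c.png

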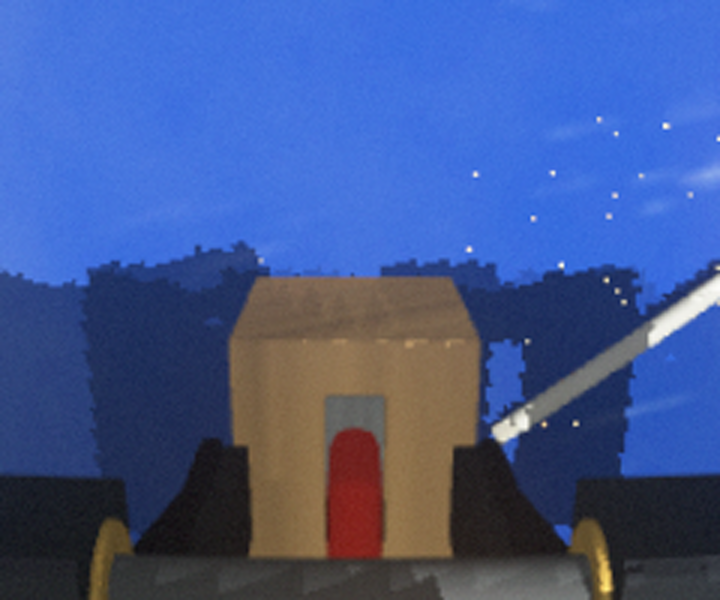

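Request:
arm_command(targets=[[0,0,0,0,4,0,20],[0,0,0,0,0,0,0],[0,0,0,0,0,0,0],[0,0,0,0,0,0,0],[0,0,0,0,0,0,0],[0,0,0,0,0,0,0],[0,0,0,0,0,0,0]])

```text
clock: 6.15
position: [626.5, 7.1, 55.5]
tcp_rot: [0.432, -0.559, 0.56, -0.433]
ft_force: [0.4, 1.1, 1.1]
finger_gap: 0.115
```

```bash
python3 - <<'E'
from h import *
st();f=grab("wrist")
cv2.imwrite("pics/w6c.png",cv2.resize(f["frame"][80:280,200:440],None,fx=3,fy=3,interpolation=cv2.INTER_CUBIC))
E
```

```text
t 6.15 pos [626.5   7.1  55.5] yaw -14.57 tilt [ 0.03 -0.01] F [0.4 1.1 1.1] gap 10.0 q [ 0.41  0.45 -0.58  1.67  0.27  1.1  -0.5 ]
```

View pics/w6c.png

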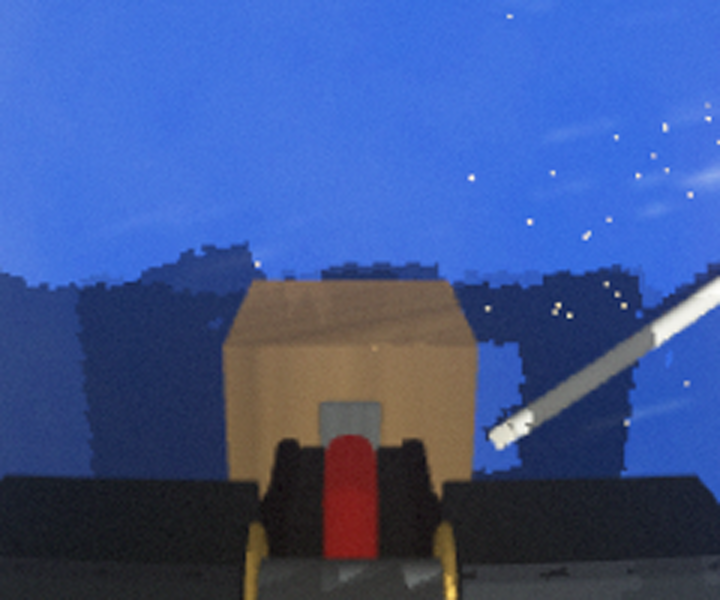

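Request:
arm_command(targets=[[0,0,0,0,-20,0,0],[0,0,0,0,-30,0,0],[0,0,0,0,-40,0,0],[0,0,0,0,-30,0,0],[0,0,0,0,0,0,0],[0,0,0,0,0,0,0]])

```text
clock: 6.8
position: [626.3, 7.1, 175.5]
tcp_rot: [0.432, -0.559, 0.56, -0.433]
ft_force: [0.0, 0.6, -1.8]
finger_gap: 0.11
```

```bash
python3 - <<'E'
from h import *
st();f=grab("wrist","w7");st()
cv2.imwrite("pics/w7c.png",cv2.resize(f["frame"][80:280,200:440],None,fx=3,fy=3,interpolation=cv2.INTER_CUBIC))
E
```

```text
t 6.8 pos [626.3   7.1 175.5] yaw -14.57 tilt [ 0.05 -0.02] F [ 0.   0.6 -1.8] gap 9.5 q [ 0.43  0.35 -0.61  1.54  0.2   1.31 -0.46]
t 6.85 pos [625.6   6.9 174.2] yaw -14.57 tilt [-0.09 -0.02] F [-0.2 -0.8 -1.4] gap 10.0 q [ 0.43  0.35 -0.61  1.54  0.2   1.31 -0.46]
```

View pics/w7c.png

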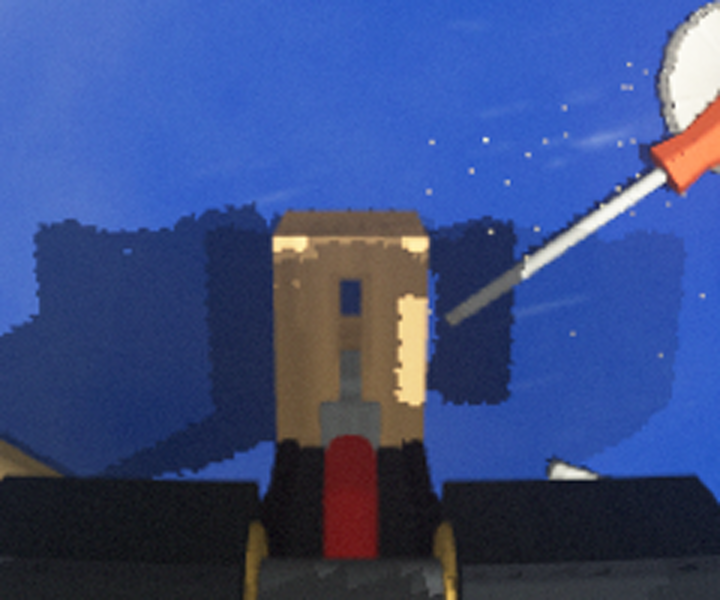

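```bash
python3 - <<'E'
from h import *
np.set_printoptions(precision=1,suppress=True)
f=grab("wrist");p,r,s=tool();P=cloud(f);T=(P-p)@r
W=np.load("wcal.npz");C,Rc=W["C"],W["Rc"]
F=dict(f);F["xyz"]=C;F["rotation"]=Rc  # camera in tool frame
for q in [(-17,3.5,0),(-17,.5,0),(-11,.5,0),(-10,55.5,0),(-12,3.5,0),(-12,52.5,0)]: print(q,proj(F,np.array(q,float)))
g=f["frame"].astype(int)
for v in range(185,232): print(v,g[v,313:320].mean(0).round().astype(int).tolist(),T[v,316],end=";")
E
```

```text
(-17, 3.5, 0) [317.1 207.9]
(-17, 0.5, 0) [317.1 209.6]
(-11, 0.5, 0) [317.  218.9]
(-10, 55.5, 0) [317.  194.4]
(-12, 3.5, 0) [317.  215.6]
(-12, 52.5, 0) [317. 193.]
185 [65, 72, 83] [ 13.9 174.    0.1];186 [63, 84, 104] [ 13.4 167.8   0.1];187 [63, 83, 103] [ 13.6 164.    0.1];188 [60, 80, 101] [ 13.  157.6   0.1];189 [61, 80, 100] [ 13.1 153.9   0.1];190 [62, 81, 101] [ 14.2 153.5   0.1];191 [60, 79, 99] [ 14.  149.2   0.1];192 [59, 79, 99] [ 13.9 144.8   0.1];193 [60, 81, 100] [ 13.8 140.8   0.1];194 [59, 79, 99] [ 12.9 133.8   0.1];195 [58, 77, 97] [ 14.3 134.9   0.1];196 [61, 75, 89] [ 14.1 130.7   0.1];197 [72, 75, 77] [-11.3  44.6   0.1];198 [75, 77, 80] [-11.4  41.8   0.1];199 [73, 75, 78] [-11.4  39.3   0.1];200 [73, 75, 76] [-11.6  36.5   0.1];201 [73, 76, 76] [-10.8  36.4   0.1];202 [73, 76, 77] [-10.8  34.2   0.1];203 [73, 75, 77] [-11.1  30.9   0.1];204 [71, 74, 75] [-11.6  27.4   0.1];205 [74, 77, 78] [-11.5  25.3   0.1];206 [79, 81, 82] [-10.7  25.6   0.1];207 [84, 87, 87] [-10.5  24.2   0.1];208 [84, 87, 86] [-9.3 25.4  0.1];209 [85, 87, 87] [-9.  24.3  0.1];210 [79, 82, 81] [-11.4  15.5   0.1];211 [75, 77, 77] [-11.   14.7   0.1];212 [73, 75, 75] [-11.   12.9   0.1];213 [72, 73, 73] [-11.   10.8   0.1];214 [76, 77, 77] [-16.   -4.6   0.2];215 [81, 82, 81] [-15.3  -4.2   0.2];216 [83, 84, 83] [-14.9  -4.8   0.2];217 [82, 84, 83] [-14.4  -5.2   0.2];218 [83, 84, 84] [-13.5  -4.6   0.2];219 [83, 84, 83] [-13.   -4.7   0.2];220 [83, 84, 83] [-12.5  -5.3   0.2];221 [83, 84, 83] [-11.7  -4.8   0.2];222 [83, 83, 83] [-11.1  -4.9   0.2];223 [81, 83, 82] [-10.7  -5.4   0.2];224 [75, 76, 82] [-10.3  -6.    0.2];225 [38, 37, 93] [-10.2  -7.4   0.2];226 [31, 29, 97] [-9.7 -7.8  0.2];227 [28, 26, 95] [-10.5 -11.    0.2];228 [29, 27, 97] [ -9.9 -11.2   0.2];229 [27, 25, 95] [-10.  -13.    0.2];230 [28, 27, 96] [ -9.9 -14.2   0.2];231 [26, 23, 95] [-10.2 -16.1   0.2];
```

```bash
python3 -c "
from h import *
st();go([446,213.5,215],87)"
```

```text
t 6.9 pos [625.2   6.8 173.5] yaw -14.57 tilt [-0.16 -0.02] F [-0.7  0.1 -0.4] gap 9.4 q [ 0.43  0.35 -0.61  1.55  0.2   1.31 -0.46]
shift [-154.9  -41.  -225.5] rows 5 each [-31.   -8.2 -45.1] | rv [ 1.6000e-01 -1.0157e+02 -9.0000e-02] rows 12 each [ 0.01 -8.46 -0.01]
```

Request:
arm_command(targets=[[0,0,0,-26,-10,-37.5,0],[0,0,0,-26,-10,-37.5,0],[0,0,0,-26,-10,-37.5,0],[0,0,0,-26,-10,-37.5,0],[0,0,0,-26,0,-37.5,0],[0,0,0,-25,0,-37.5,0],[0,-8.5,0,0,0,0,0],[0,-8.5,0,0,0,0,0],[0,-8.5,0,0,0,0,0],[0,-8.5,0,0,0,0,0]])

```text
clock: 7.9
position: [446.5, 213.2, 213.6]
tcp_rot: [0.579, -0.407, 0.406, -0.578]
ft_force: [-0.5, 0.5, -0.1]
finger_gap: 0.108
```

Request:
arm_command(targets=[[0,-8.5,0,0,0,0,0],[0,-8.5,0,0,0,0,0],[0,-8.5,0,0,0,0,0],[0,-8.5,0,0,0,0,0],[0,-8.5,0,0,0,0,0],[0,-8.5,0,0,0,0,0],[0,-8.5,0,0,0,0,0],[0,-8,0,0,0,0,0],[0,0,0,0,0,0,0],[0,0,0,0,0,0,0]])

```text
clock: 8.9
position: [446.9, 213.4, 214.2]
tcp_rot: [0.707, -0.021, 0.019, -0.707]
ft_force: [0.0, 0.0, -1.1]
finger_gap: 0.115
```

```bash
python3 - <<'E'
from h import *
st();f=grab("wrist","w8");st()
cv2.imwrite("pics/w8c.png",cv2.resize(f["frame"][60:260,180:440],None,fx=3,fy=3,interpolation=cv2.INTER_CUBIC))
E
```

```text
t 8.9 pos [446.9 213.4 214.2] yaw 86.74 tilt [-0.11 -0.03] F [ 0.   0.  -1.1] gap 10.0 q [ 0.32  0.02 -0.82  1.79  0.02  1.34  1.01]
t 8.95 pos [447.  213.5 214.5] yaw 86.76 tilt [-0.08 -0.02] F [ 0.1 -0.5 -1.2] gap 9.4 q [ 0.32  0.02 -0.82  1.79  0.02  1.34  1.01]
```

View pics/w8c.png

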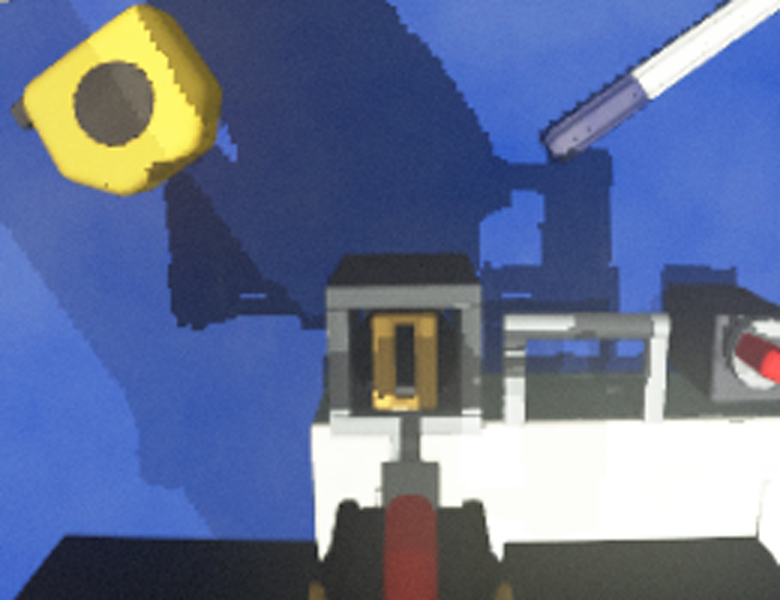

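```bash
cat >> h.py <<'E'
W=np.load("wcal.npz")
def toolcam(f):
    F=dict(f);F["xyz"]=W["C"];F["rotation"]=W["Rc"];return F
def ontool(f,u,v,y):
    """pixel -> tool frame point on plane tool y=y"""
    F=toolcam(f);d=ray(F,u,v)@Rm(F["rotation"]).T;c=F["xyz"];t=(y-c[1])/d[...,1];return c+np.asarray(t)[...,None]*d
E
python3 - <<'E'
from h import *
np.set_printoptions(precision=1,suppress=True)
f=grab("wrist");p,r,s=tool()
y=214.2-88
K=lambda a,b:(180+a/3,60+b/3)
for n,(a,b) in dict(slotTL=(394,322),slotTR=(414,322),slotBL=(395,392),slotBR=(414,392),brTL=(372,314),brTR=(438,314),brBL=(374,409),brBR=(436,409),hTL=(328,285),hTR=(481,285),hBL=(330,432),hBR=(480,430),hiTL=(348,308),hiTR=(458,308)).items():
    print(n,ontool(f,*K(a,b),y))
for n,(a,b) in dict(lidL=(315,422),lidR=(755,418),barL=(510,322),barR=(660,322)).items(): print(n,ontool(f,*K(a,b),214.2-71))
g=cv2.cvtColor(f["frame"],cv2.COLOR_BGR2GRAY).astype(int)
print(g[178,300:330]);print(g[160:202,314]); print(g[160:202,306])
T=(cloud(f)-p)@r
print([T[v,314].round(0).tolist() for v in range(164,200,2)])
E
```

```text
slotTL [-16.8 126.2  -5.6]
slotTR [-16.8 126.2   1. ]
slotBL [  7.3 126.2  -5.4]
slotBR [  7.3 126.2   1. ]
brTL [-19.5 126.2 -12.8]
brTR [-19.5 126.2   8.9]
brBL [ 13.2 126.2 -12.5]
brBR [ 13.2 126.2   8.5]
hTL [-29.3 126.2 -27.2]
hTR [-29.3 126.2  22.9]
hBL [ 21.5 126.2 -27.7]
hBR [ 20.7 126.2  23.6]
hiTL [-21.5 126.2 -20.7]
hiTR [-21.5 126.2  15.5]
lidL [ 23.4 143.2 -34.6]
lidR [ 22.1 143.2 129.4]
barL [-13.4 143.2  34.7]
barR [-14.  143.2  88.9]
[ 50  45  51  52  78 109 111 107 105 108  99  80  54  52  50  52  54  52
  98 104 109 115 111 111 101  76  60  57  57  58]
[131 144 114  59  87 121 119  95  56  49  51  50  45  47  50  53  50  52
  50  49  56  56  54  55  55  57  60  75  82 151 160 102 101 176 187 168
 131  92  96 108 108  97]
[134 127  95  53  82 106 141 150 150 149 150 151 122 112 110 111 110 111
 111 113 111 108 111 111 113 109 110 109 110 114 114 151 227 227 227 209
 138  84 103 209 227 223]
[[-17.0, 138.0, -2.0], [-17.0, 128.0, -2.0], [-13.0, 139.0, -2.0], [-10.0, 141.0, -2.0], [-9.0, 140.0, -2.0], [-6.0, 140.0, -2.0], [-4.0, 139.0, -2.0], [-2.0, 140.0, -2.0], [0.0, 140.0, -2.0], [2.0, 138.0, -2.0], [4.0, 139.0, -2.0], [6.0, 139.0, -2.0], [9.0, 141.0, -2.0], [10.0, 137.0, -2.0], [11.0, 132.0, -2.0], [12.0, 129.0, -2.0], [17.0, 137.0, -2.0], [-11.0, 43.0, -1.0]]
```

Request:
arm_command(targets=[[0,-0.4,0,-4.6,20,-2.4,0],[0,0,0,0,25,0,0],[0,0,0,0,20,0,0],[0,0,0,0,4,0,0],[0,0,0,0,0,0,0],[0,0,0,0,0,0,0]])

```text
clock: 9.6
position: [443.4, 211.9, 147.2]
tcp_rot: [-0.707, 0.016, -0.017, 0.707]
ft_force: [0.1, 1.0, -1.5]
finger_gap: 0.111
```

```bash
python3 - <<'E'
from h import *
st();f=grab("wrist","w9");st()
cv2.imwrite("pics/w9c.png",cv2.resize(f["frame"][120:250,230:400],None,fx=4.5,fy=4.5,interpolation=cv2.INTER_CUBIC))
E
```

```text
t 9.6 pos [443.4 211.9 147.2] yaw 87.3 tilt [0.07 0.03] F [ 0.1  1.  -1.5] gap 9.6 q [ 0.3   0.07 -0.82  1.89  0.06  1.2   0.98]
t 9.65 pos [443.5 212.  147.4] yaw 87.31 tilt [0.1  0.03] F [-0.   0.7 -1. ] gap 9.8 q [ 0.3   0.07 -0.82  1.89  0.06  1.2   0.98]
```

View pics/w9c.png

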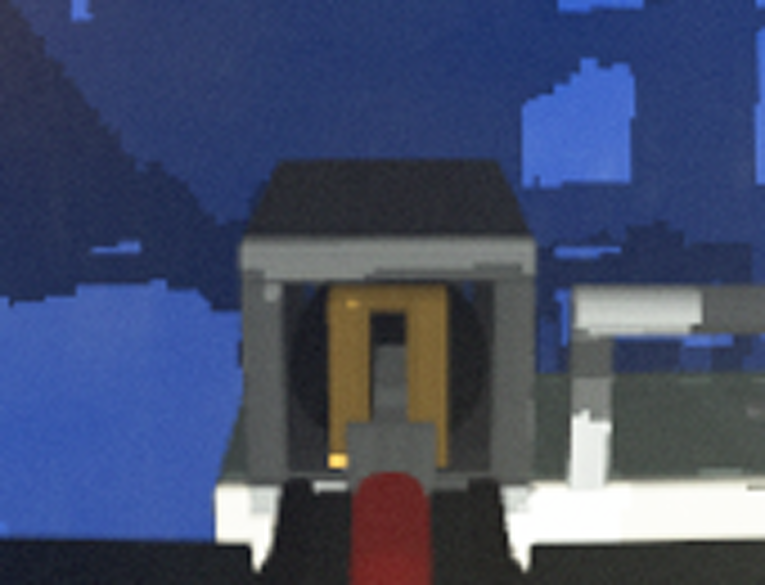

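```bash
python3 - <<'E'
from h import *
np.set_printoptions(precision=1,suppress=True)
f=grab("wrist");p,r,s=tool();y=147.3-88;g=cv2.cvtColor(f["frame"],cv2.COLOR_BGR2GRAY).astype(int)
K=lambda a,b:(230+a/4.5,120+b/4.5)
for n,(a,b) in dict(slotT=(389,312),hTL=(242,237),hTR=(535,237),hbL=(245,480),hbR=(533,475),brT=(389,288),sl=(370,330),sr=(408,330)).items(): print(n,ontool(f,*K(a,b),y))
print("tip",ontool(f,*K(391,345),49.),ontool(f,*K(391,345),46.))
print(g[180:210,316]);print(g[192,300:330],g[202,300:330])
E
```

```text
slotT [-13.   59.3  -0.4]
hTL [-26.5  59.3 -25.8]
hTR [-26.5  59.3  24.7]
hbL [ 18.8  59.3 -26.7]
hbR [17.7 59.3 25.7]
brT [-17.3  59.3  -0.4]
sl [-9.7 59.3 -3.8]
sr [-9.7 59.3  2.9]
tip [-10.2  49.   -0.1] [-11.1  46.   -0.1]
[89 87 48 73 85 88 92 92 67 44 33 32 31 33 32 29 46 78 80 78 79 77 78 77
 79 79 82 91 91 91]
[ 30  31  53  84 103 101 101  98  99  96  95  88  45  34  30  30  31  31
  28  35  66  92  94 104 105 100 101 101 101  60] [ 32  27  42  78  97 100 101 102 105  96  95  90  48  68  78  77  78  76
  76  78  86  96  91 103 102 102  96  99  99  64]
```

Request:
arm_command(targets=[[0,0,0,-0.2,6,-0.3,0],[0,0,0,0,5,0,0],[0,0,0,0,4,0,0],[0,0,0,0,4,0,0],[0,0,0,0,4,0,0],[0,0,0,0,0,0,0]])

```text
clock: 10.3
position: [442.0, 211.1, 122.5]
tcp_rot: [0.707, -0.017, 0.016, -0.707]
ft_force: [-0.5, 0.2, -0.5]
finger_gap: 0.112
```

Request:
arm_command(targets=[[0,0,0,0,6,0,0],[0,0,0,0,6,0,0],[0,0,0,0,6,0,0],[0,0,0,0,6,0,0],[0,0,0,0,6,0,0],[0,0,0,0,2,0,0],[0,0,0,0,0,0,0]])

```text
clock: 11.0
position: [442.3, 211.1, 90.7]
tcp_rot: [0.707, -0.017, 0.016, -0.707]
ft_force: [-0.7, -0.6, -0.7]
finger_gap: 0.114
```

```bash
python3 - <<'E'
from h import *
st();f=grab("wrist","w10");st()
cv2.imwrite("pics/w10c.png",cv2.resize(f["frame"][120:250,230:400],None,fx=4.5,fy=4.5,interpolation=cv2.INTER_CUBIC))
E
```

```text
t 11.0 pos [442.3 211.1  90.7] yaw 87.34 tilt [-0.04 -0.01] F [-0.7 -0.6 -0.7] gap 9.9 q [ 0.28  0.14 -0.82  1.96  0.12  1.09  0.93]
t 11.05 pos [442.3 211.1  90.9] yaw 87.33 tilt [-0.04 -0.01] F [-1.3 -0.7 -0.5] gap 10.0 q [ 0.28  0.14 -0.82  1.96  0.12  1.09  0.93]
```

View pics/w10c.png

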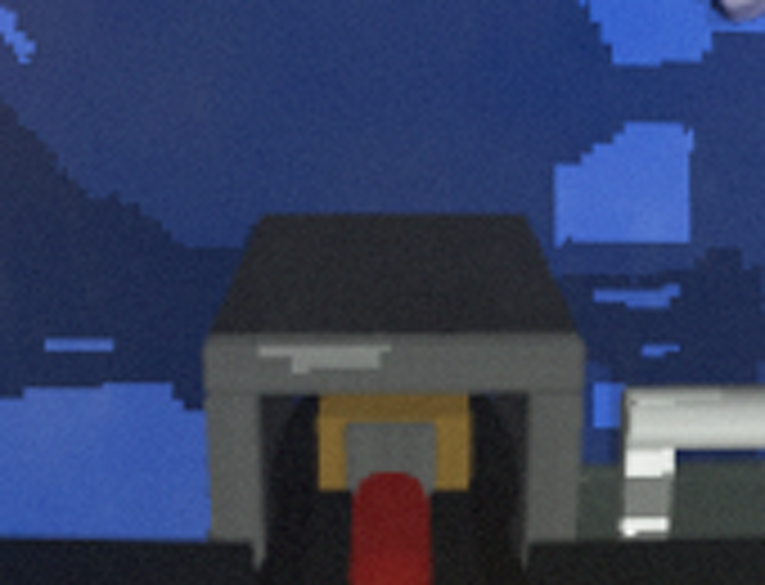

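Request:
arm_command(targets=[[0,0,0,0,2,0,0],[0,0,0,0,2,0,0],[0,0,0,0,0,0,0]])

```text
clock: 11.35
position: [442.3, 211.3, 87.0]
tcp_rot: [0.707, -0.017, 0.016, -0.707]
ft_force: [-1.4, 0.8, 0.0]
finger_gap: 0.115
```

Request:
arm_command(targets=[[0,0,0,0,1,0,0],[0,0,0,0,0,0,0]])

```text
clock: 11.55
position: [442.4, 211.3, 86.1]
tcp_rot: [0.707, -0.017, 0.016, -0.707]
ft_force: [-1.9, -0.4, -0.4]
finger_gap: 0.114
```

Request:
arm_command(targets=[[0,0,0,0,1,0,0],[0,0,0,0,0,0,0]])

```text
clock: 11.75
position: [442.4, 211.3, 85.4]
tcp_rot: [0.707, -0.017, 0.016, -0.707]
ft_force: [-2.8, -1.1, 2.7]
finger_gap: 0.11
```

Request:
arm_command(targets=[[0,0,0,0,0.7,0,0],[0,0,0,0,0,0,0]])

```text
clock: 11.95
position: [442.4, 211.4, 85.4]
tcp_rot: [0.707, -0.017, 0.016, -0.707]
ft_force: [-5.4, -1.8, 8.1]
finger_gap: 0.115
```

Request:
arm_command(targets=[[0,5,0,0,0,0,0],[0,5,0,0,0,0,0],[0,5,0,0,0,0,0],[0,0,0,0,0,0,0]])

```text
clock: 12.35
position: [442.6, 212.3, 85.4]
tcp_rot: [-0.698, 0.109, -0.109, 0.699]
ft_force: [-4.5, 1.3, 6.3]
finger_gap: 0.111
```

```bash
python3 - <<'E'
from h import *
st();print(np.round(bot.observe()["torque"],2));
E
```

```text
t 12.35 pos [442.6 212.3  85.4] yaw 72.25 tilt [0.04 0.05] F [-4.5  1.3  6.3] gap 9.7 q [ 0.25  0.15 -0.79  1.96  0.12  1.07  0.67]
[ 0.35  0.9  -0.03]
```

Request:
arm_command(targets=[[0,5,0,0,0,0,0],[0,5,0,0,0,0,0],[0,0,0,0,0,0,0]])

```text
clock: 12.65
position: [442.8, 212.7, 85.4]
tcp_rot: [-0.686, 0.169, -0.17, 0.687]
ft_force: [-4.5, 1.4, 5.7]
finger_gap: 0.116
```

```bash
python3 - <<'E'
from h import *
st();print(np.round(bot.observe()["torque"],2));f=grab("wrist","w11")
cv2.imwrite("pics/w11c.png",cv2.resize(f["frame"][120:250,230:400],None,fx=4.5,fy=4.5,interpolation=cv2.INTER_CUBIC))
E
```

```text
t 12.65 pos [442.8 212.7  85.4] yaw 62.26 tilt [0.06 0.09] F [-4.5  1.4  5.7] gap 10.1 q [ 0.23  0.15 -0.78  1.96  0.12  1.07  0.49]
[ 0.45  0.76 -0.05]
```

View pics/w11c.png

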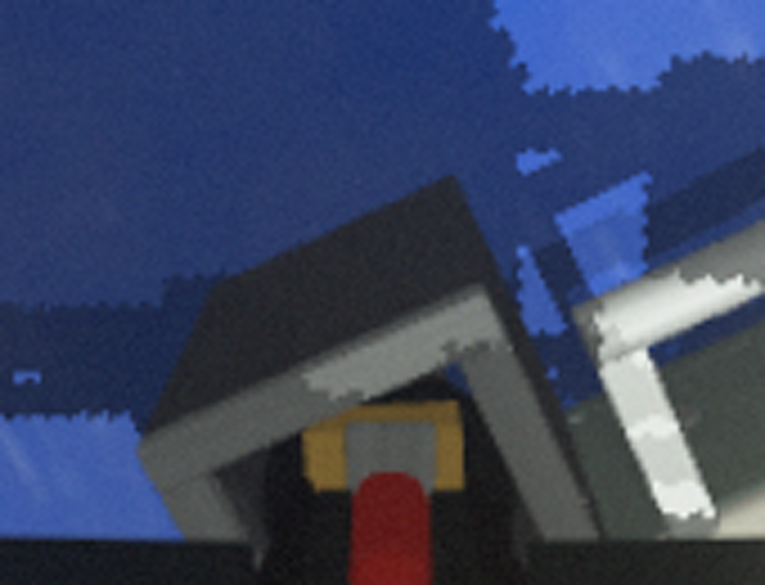

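Request:
arm_command(targets=[[0,5,0,0,0,0,0],[0,5,0,0,0,0,0],[0,0,0,0,0,0,0]])

```text
clock: 13.0
position: [443.0, 212.8, 85.4]
tcp_rot: [-0.668, 0.228, -0.228, 0.67]
ft_force: [-3.5, 2.5, 6.3]
finger_gap: 0.109
```

```bash
python3 - <<'E'
from h import *
st();print(np.round(bot.observe()["torque"],2));f=grab("wrist","w12")
cv2.imwrite("pics/w12c.png",cv2.resize(f["frame"][120:250,230:400],None,fx=4.5,fy=4.5,interpolation=cv2.INTER_CUBIC))
E
```

```text
t 13.0 pos [443.  212.8  85.4] yaw 52.35 tilt [0.09 0.11] F [-3.5  2.5  6.3] gap 9.5 q [ 0.22  0.14 -0.76  1.97  0.11  1.07  0.32]
[ 0.66  0.66 -0.02]
```

View pics/w12c.png

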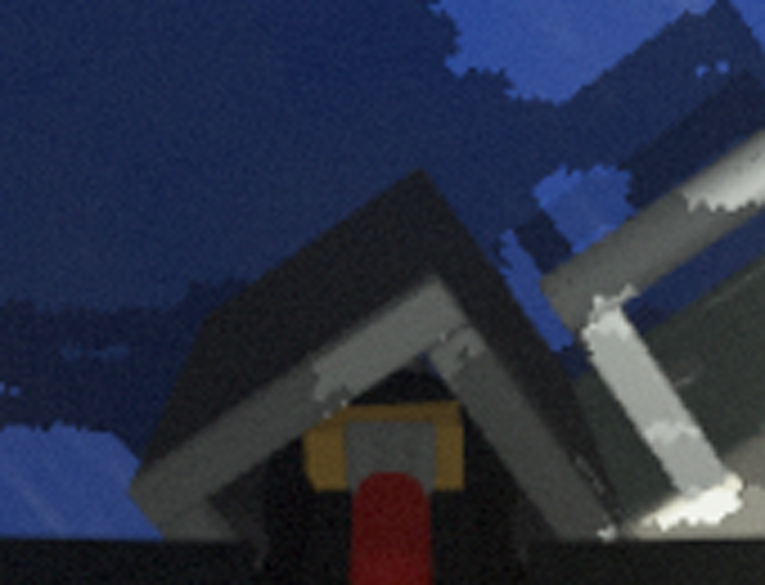

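Request:
arm_command(targets=[[0,6,0,0,0,0,0],[0,6,0,0,0,0,0],[0,6,0,0,0,0,0],[0,6,0,0,0,0,0],[0,6,0,0,0,0,0],[0,6,0,0,0,0,0],[0,6,0,0,0,0,0],[0,0,0,0,0,0,0]])

```text
clock: 13.85
position: [444.1, 213.3, 85.5]
tcp_rot: [-0.542, 0.452, -0.453, 0.545]
ft_force: [0.3, 5.7, 2.3]
finger_gap: 0.114
```

```bash
python3 - <<'E'
from h import *
st();print(np.round(bot.observe()["torque"],2));f=grab("wrist","w13")
cv2.imwrite("pics/w13c.png",cv2.resize(f["frame"][120:250,230:400],None,fx=4.5,fy=4.5,interpolation=cv2.INTER_CUBIC))
E
```

```text
t 13.85 pos [444.1 213.3  85.5] yaw 10.45 tilt [0.22 0.19] F [0.3 5.7 2.3] gap 9.9 q [ 0.16  0.13 -0.7   1.97  0.1   1.07 -0.4 ]
[ 1.28 -0.24  0.04]
```

View pics/w13c.png

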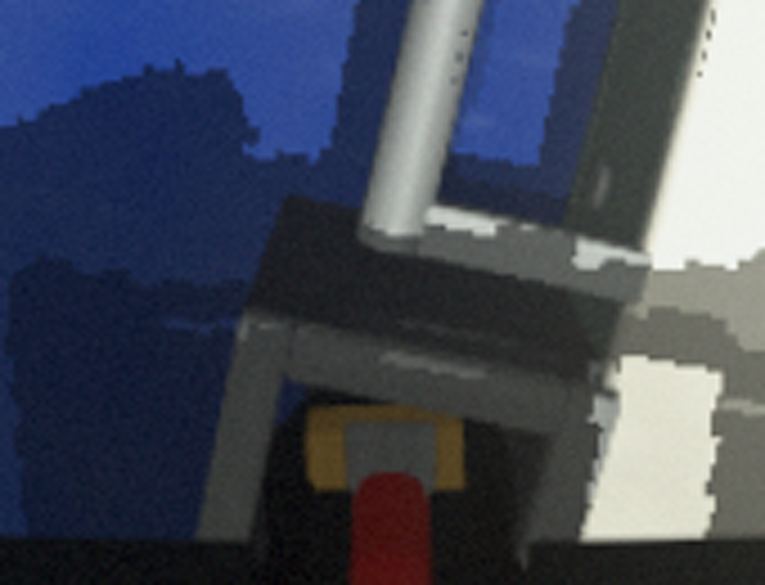

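Request:
arm_command(targets=[[0,3,0,0,0,0,0],[0,2,0,0,0,0,0],[0,0,0,0,0,0,0],[0,0,0,0,0,0,0]])

```text
clock: 14.3
position: [444.1, 213.3, 85.5]
tcp_rot: [-0.522, 0.475, -0.475, 0.526]
ft_force: [0.2, 4.9, 3.2]
finger_gap: 0.113
```

```bash
python3 - <<'E'
from h import *
st();print(np.round(bot.observe()["torque"],2))
E
```

```text
t 14.3 pos [444.1 213.3  85.5] yaw 5.6 tilt [0.22 0.19] F [0.2 4.9 3.2] gap 9.8 q [ 0.15  0.13 -0.69  1.97  0.1   1.07 -0.48]
[ 1.38 -0.25  0.06]
```

Request:
arm_command(targets=[[0,0,0,0,0,0,30],[0,0,0,0,0,0,30],[0,0,0,0,0,0,30],[0,0,0,0,0,0,30],[0,0,0,0,-20,0,30],[0,0,0,0,-40,0,30],[0,0,0,0,-45,0,30],[0,0,0,0,-30,0,30],[0,0,0,0,0,0,30],[0,0,0,0,0,0,30]])

```text
clock: 15.3
position: [442.7, 211.0, 219.7]
tcp_rot: [-0.523, 0.476, -0.477, 0.523]
ft_force: [-0.0, -0.7, -0.2]
finger_gap: 0.344
```

```bash
python3 - <<'E'
from h import *
st();f=grab("wrist","w14")
E
```

```text
t 15.3 pos [442.7 211.  219.7] yaw 5.33 tilt [ 0.06 -0.03] F [-0.  -0.7 -0.2] gap 29.9 q [ 0.19 -0.   -0.68  1.8   0.    1.34 -0.4 ]
```

View pics/w14.png

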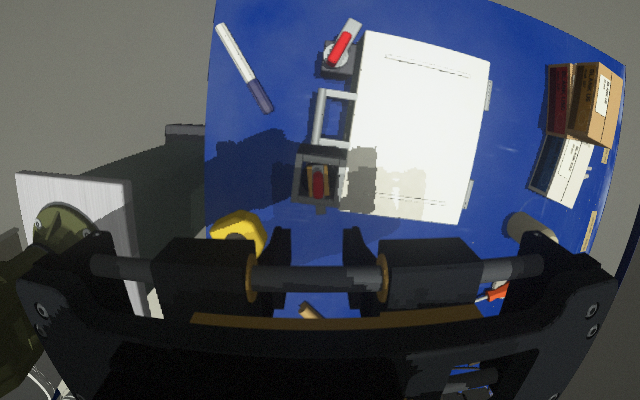

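```bash
python3 - <<'E'
from h import *
np.set_printoptions(precision=1,suppress=True)
f=grab("wrist");P=cloud(f)
def w2b(P,c=(551.5,273.2),yaw=np.radians(-2.8)):
    d=P[...,:2]-np.array(c);co,si=np.cos(yaw),np.sin(yaw);return np.stack([co*d[...,0]+si*d[...,1],-si*d[...,0]+co*d[...,1],P[...,2]],-1)
# lid corners z71
for n,uv in dict(fl=(367,32),fr=(340,210),br=(457,224),bl=(490,63)).items():
    q=onz(f,*uv,71.);print(n,q,w2b(q))
# red in turnbutton
hsv=cv2.cvtColor(f["frame"],cv2.COLOR_BGR2HSV);m=((hsv[...,0]<8)|(hsv[...,0]>172))&(hsv[...,1]>140)
m[:, :300]=0;m[:,400:]=0;a=m.copy();a[80:]=0;b=m.copy();b[:140]=0;b[230:]=0
for k in (a,b):
    uv=np.argwhere(k)[:,::-1].astype(np.float32);r=cv2.minAreaRect(uv);print(r,len(uv),np.nanmedian(P[k],0))
    q=onz(f,uv[:,0],uv[:,1],109. if k is a else 118.);rr=cv2.minAreaRect(q[:,:2].astype(np.float32));print(rr)
for u,v in [(358,22),(352,22),(352,28),(330,52)]: print(u,v,w2b(P[v,u]),)
cv2.imwrite("pics/w14c.png",cv2.resize(f["frame"][0:120,280:420],None,fx=5,fy=5,interpolation=cv2.INTER_CUBIC))
E
```

```text
fl [479.4 371.8  71. ] [-76.8  94.9  71. ]
fr [471.4 177.7  71. ] [-75.3 -99.3  71. ]
br [616.3 171.8  71. ] [ 69.7 -98.1  71. ]
bl [625.4 366.3  71. ] [69.2 96.6 71. ]
((340.1922912597656, 46.53847122192383), (10.046812057495117, 34.233585357666016), 29.744882583618164) 333 [451.2 345.1 107.8]
((451.2050476074219, 344.97100830078125), (32.47712707519531, 9.090348243713379), 67.08848571777344)
((318.5, 185.0), (26.0, 9.0), 90.0) 214 [443.9 214.9 116. ]
((443.57550048828125, 216.21847534179688), (8.320483207702637, 24.76565170288086), 5.667586326599121)
358 22 [-88.1 102.2  77.7]
352 22 [-94.1 101.3  76.8]
352 28 [-93.3  94.5  77.8]
330 52 [-111.5   65.3   78.9]
```

View pics/w14c.png

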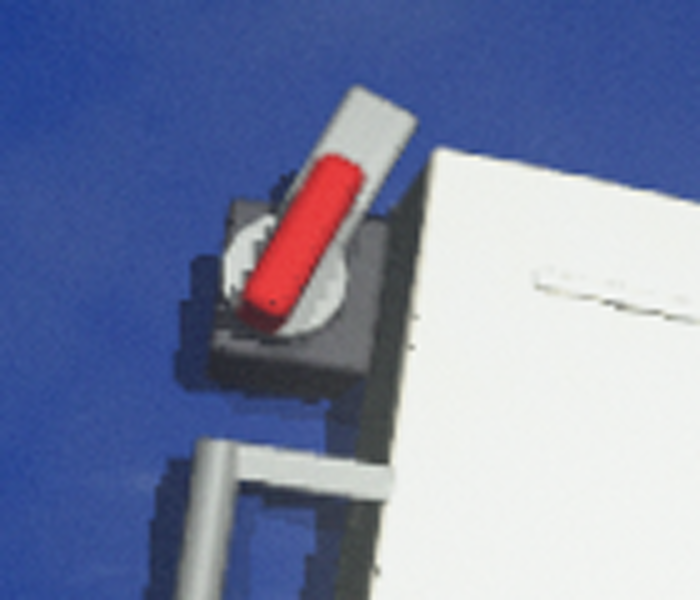

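```bash
python3 -c "
from h import *
st();go([441.4,277.6,150],-2.5)"
```

```text
t 15.4 pos [441.7 210.6 218. ] yaw 5.33 tilt [-0.13 -0.06] F [ 1.1  0.3 -0.8] gap 30.2 q [ 0.19  0.   -0.68  1.8   0.    1.34 -0.4 ]
shift [-66.8  68.    6.1] rows 2 each [-33.4  34.    3. ] | rv [0.13 7.83 0.06] rows 1 each [0.13 7.83 0.06]
```

Request:
arm_command(targets=[[0,0,0,-33,0,3,30],[0,0,0,-34,10,3,30],[0,4,0,0,28,0,30],[0,3.8,0,0,30,0,30],[0,0,0,0,0,0,30],[0,0,0,0,0,0,30]])

```text
clock: 16.0
position: [441.5, 278.0, 150.6]
tcp_rot: [-0.49, 0.511, -0.51, 0.489]
ft_force: [-0.3, -1.0, -0.6]
finger_gap: 0.348
```

```bash
python3 - <<'E'
from h import *
np.set_printoptions(precision=1,suppress=True)
st();f=grab("wrist","w15");P=cloud(f);p,r,s=tool();T=(P-p)@r
cv2.imwrite("pics/w15c.png",cv2.resize(f["frame"][80:280,200:440],None,fx=3,fy=3,interpolation=cv2.INTER_CUBIC))
E
```

```text
t 16.0 pos [441.5 278.  150.6] yaw -2.37 tilt [-0.2 -0.1] F [-0.3 -1.  -0.6] gap 30.3 q [ 0.1  0.1 -0.8  1.8  0.1  1.2 -0.7]
```

View pics/w15c.png

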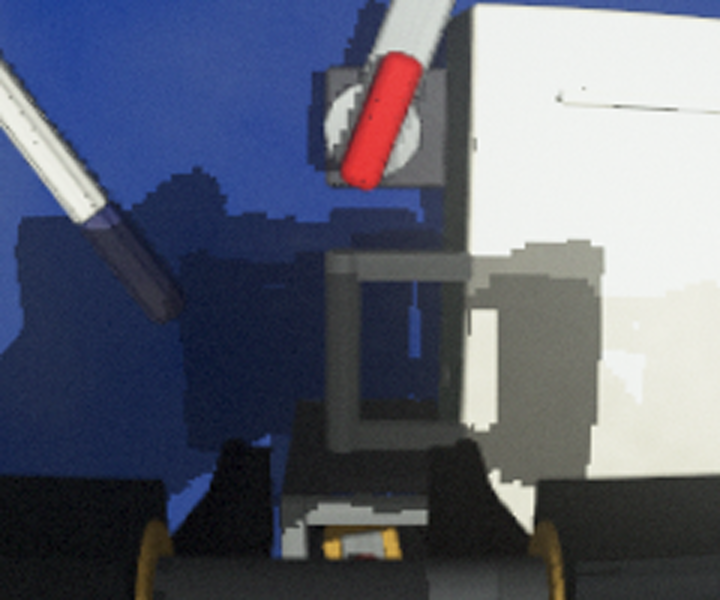

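```bash
python3 - <<'E'
from h import *
np.set_printoptions(precision=1,suppress=True)
f=grab("wrist");P=cloud(f);p,r,s=tool();T=(P-p)@r
K=lambda a,b:(200+a/3,80+b/3)
for a,b in [(328,300),(359,300),(328,400),(359,400),(343,281),(343,420),(466,300),(470,255)]: print(a,b,ontool(f,*K(a,b),82.6))
print([T[v,314] for v in range(175,218,6)],p)
E
```

```text
328 300 [-14.7  82.6  -6.6]
359 300 [-14.7  82.6   2.3]
328 400 [15.6 82.6 -6.8]
359 400 [15.6 82.6  2.4]
343 281 [-20.3  82.6  -2.3]
343 420 [21.9 82.6 -2.4]
466 300 [-14.8  82.6  32.9]
470 255 [-28.   82.6  33.7]
[array([-19.3,  81.7,  -2.5]), array([-14.2,  80.8,  -2.5]), array([-9. , 80.6, -2.5]), array([-3.2, 82.4, -2.5]), array([ 2.1, 81.9, -2.5]), array([ 7.6, 81.9, -2.6]), array([13. , 81.6, -2.6]), array([18.8, 82.1, -2.6])] [442.9 278.8 152.6]
```

Request:
arm_command(targets=[[0,0,0,0.8,0,-2.2,24],[0,0,0,0,25,0,24],[0,0,0,0,30,0,24],[0,0,0,0,25,0,24],[0,0,0,0,15,0,24],[0,0,0,0,9,0,24],[0,0,0,0,0,0,24]])

```text
clock: 16.8
position: [439.9, 277.7, 47.2]
tcp_rot: [-0.489, 0.511, -0.511, 0.489]
ft_force: [-0.2, -0.3, 0.8]
finger_gap: 0.274
```

Request:
arm_command(targets=[[0,0,0,0,0,0,0],[0,0,0,0,0,0,0],[0,0,0,0,0,0,0],[0,0,0,0,0,0,0]])

```text
clock: 17.2
position: [439.2, 278.4, 48.4]
tcp_rot: [-0.489, 0.511, -0.51, 0.489]
ft_force: [-5.0, -0.3, 6.0]
finger_gap: 0.104
```

```bash
python3 - <<'E'
from h import *
st();f=grab("wrist","w16")
E
```

```text
t 17.2 pos [439.2 278.4  48.4] yaw -2.44 tilt [-0.05 -0.  ] F [-5.  -0.3  6. ] gap 9.1 q [ 0.04  0.27 -0.73  1.93  0.2   1.02 -0.82]
```

View pics/w16.png

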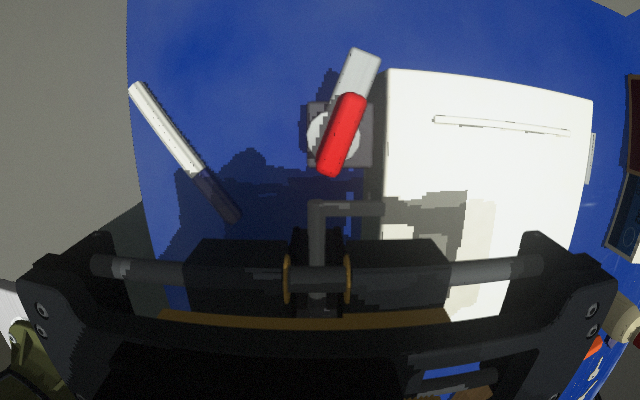

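```bash
python3 -c "
import numpy as np
t=np.arange(16)*.11
for a,b in zip(t[:-1],t[1:]): print(round(b,2),'y',round(-185*(np.sin(b)-np.sin(a)),1),'z',round(185*(np.cos(a)-np.cos(b)),1))"
```

```text
0.11 y -20.3 z 1.1
0.22 y -20.1 z 3.3
0.33 y -19.6 z 5.5
0.44 y -18.9 z 7.6
0.55 y -17.9 z 9.7
0.66 y -16.7 z 11.6
0.77 y -15.4 z 13.3
0.88 y -13.8 z 14.9
0.99 y -12.1 z 16.4
1.1 y -10.2 z 17.6
1.21 y -8.2 z 18.6
1.32 y -6.1 z 19.4
1.43 y -4.0 z 20.0
1.54 y -1.7 z 20.3
1.65 y 0.5 z 20.3
```

Request:
arm_command(targets=[[0,0,0,0,-10,0.3,0],[0,0,0,0,-10.3,0.8,0],[0,0,0,0,-10,1.5,0],[0,0,0,0,-10,1.8,0],[0,0,0,0,0,0,0]])

```text
clock: 17.75
position: [443.6, 278.1, 89.5]
tcp_rot: [-0.49, 0.511, -0.51, 0.489]
ft_force: [-6.4, 1.4, 1.1]
finger_gap: 0.103
```

```bash
python3 - <<'E'
from h import *
st();f=grab("wrist","w17");g=grab("scene")
cv2.imwrite("pics/s17.png",cv2.resize(g["frame"][170:330,180:380],None,fx=4,fy=4,interpolation=cv2.INTER_CUBIC)[:600,:800])
E
```

```text
t 17.75 pos [443.6 278.1  89.5] yaw -2.46 tilt [-0.07 -0.01] F [-6.4  1.4  1.1] gap 9.0 q [ 0.06  0.22 -0.74  1.89  0.16  1.1  -0.78]
```

View pics/s17.png

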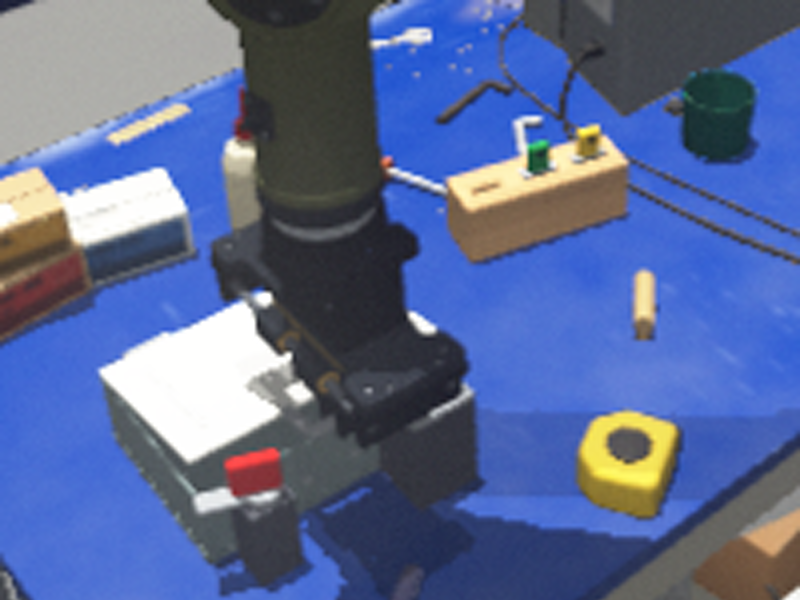

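Request:
arm_command(targets=[[0,0,0,0,-19.6,5.5,0],[0,0,0,0,-18.9,7.6,0],[0,0,0,0,-17.9,9.7,0],[0,0,0,0,-16.7,11.6,0],[0,0,0,0,-15.4,13.3,0],[0,0,0,0,0,0,0]])

```text
clock: 18.45
position: [491.0, 276.3, 180.3]
tcp_rot: [-0.49, 0.511, -0.51, 0.488]
ft_force: [-12.8, -0.7, 11.8]
finger_gap: 0.102
```

Request:
arm_command(targets=[[0,0,0,0,-13.8,14.9,0],[0,0,0,0,-12.1,16.4,0],[0,0,0,0,-10.2,17.6,0],[0,0,0,0,-8.2,18.6,0],[0,0,0,0,0,0,0]])

```text
clock: 18.95
position: [563.0, 273.1, 225.1]
tcp_rot: [0.486, -0.51, 0.512, -0.491]
ft_force: [-3.3, 0.5, 10.0]
finger_gap: 0.098
```

Request:
arm_command(targets=[[0,0,0,0,-6.1,19.4,0],[0,0,0,0,-4,20,0],[0,0,0,0,-1.7,20.3,0],[0,0,0,0,0.5,20.3,0],[0,0,0,0,0,0,0]])

```text
clock: 19.45
position: [643.5, 269.1, 234.0]
tcp_rot: [0.486, -0.511, 0.512, -0.491]
ft_force: [1.5, 1.9, 4.5]
finger_gap: 0.104
```

```bash
python3 - <<'E'
from h import *
st();g=grab("scene")
cv2.imwrite("pics/s18.png",cv2.resize(g["frame"][140:330,150:400],None,fx=3,fy=3,interpolation=cv2.INTER_CUBIC)[:600,:800])
E
```

```text
t 19.45 pos [643.5 269.1 234. ] yaw -2.62 tilt [0.33 0.18] F [1.5 1.9 4.5] gap 9.1 q [ 0.01  0.48 -0.66  1.27  0.29  1.48 -0.66]
```

View pics/s18.png

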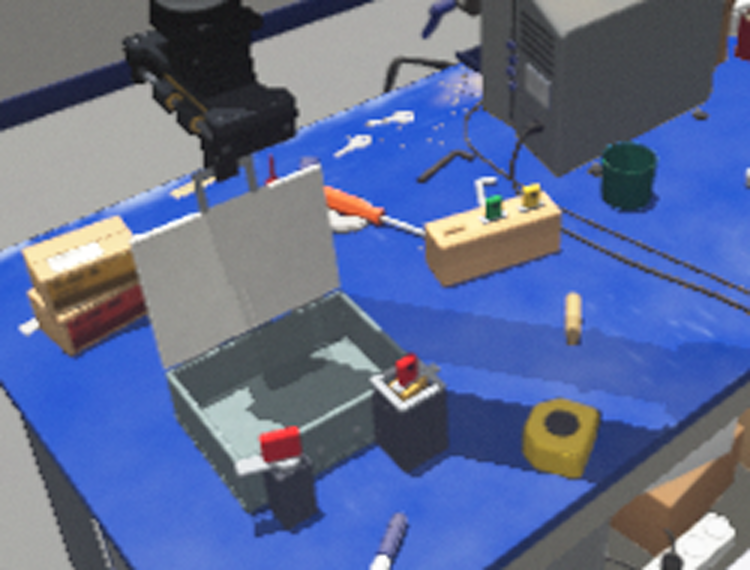

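Request:
arm_command(targets=[[0,0,0,0,0,0,26],[0,0,0,0,0,0,26],[0,0,0,0,0,0,26],[0,0,0,0,-15,0,26],[0,0,0,0,-20,0,26],[0,0,0,0,-15,0,40],[0,0,0,0,0,0,40]])

```text
clock: 20.2
position: [640.4, 270.0, 285.5]
tcp_rot: [0.487, -0.51, 0.511, -0.491]
ft_force: [0.4, 0.2, -0.0]
finger_gap: 0.404
```

```bash
python3 - <<'E'
from h import *
np.set_printoptions(precision=1,suppress=True)
st();go([462,-27,190],47)
f=grab("scene","s19");f=grab("top","t19");P=cloud(f)
cv2.imwrite("pics/t19c.png",cv2.resize(f["frame"][180:300,240:440],None,fx=4,fy=4,interpolation=cv2.INTER_CUBIC))
E
```

```text
t 20.2 pos [640.4 270.  285.5] yaw -2.47 tilt [0.3 0.1] F [ 0.4  0.2 -0. ] gap 35.1 q [-0.   0.5 -0.7  1.2  0.3  1.6 -0.7]
shift [ 304.7   94.1 -165.8] rows 7 each [ 43.5  13.4 -23.7] | rv [ -0.3 -49.5  -0. ] rows 6 each [-0.1 -8.2 -0. ]
```

View pics/t19c.png

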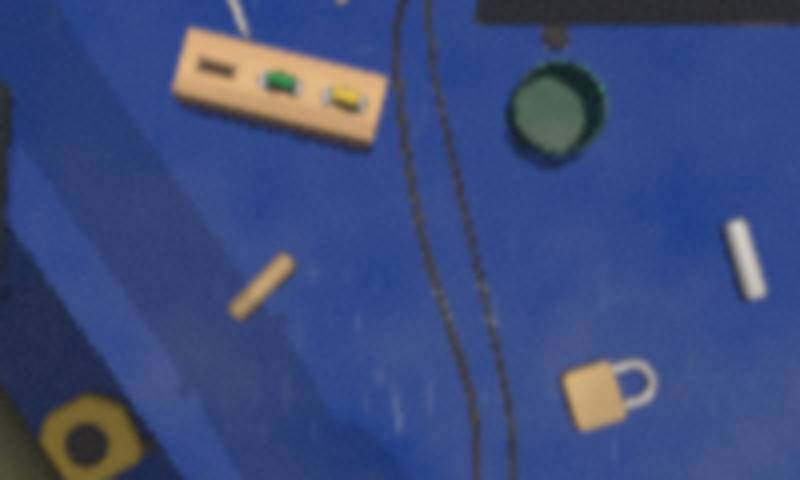

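Request:
arm_command(targets=[[0,0,0,38,0,-20.7,40],[0,0,0,38,0,-20.7,40],[0,0,0,38,0,-20.7,40],[0,0,0,38,0,-20.7,40],[0,0,0,38,0,-20.7,40],[0,0,0,38,0,-20.7,40],[0,0,0,38,10,-20.7,40],[0,0,0,38,10,-20.7,40],[0,-8.3,0,0,20,0,40],[0,-8.3,0,0,20,0,40]])

```text
clock: 21.3
position: [459.8, -29.3, 220.8]
tcp_rot: [0.558, -0.434, 0.434, -0.558]
ft_force: [0.8, 0.9, 0.1]
finger_gap: 0.461
```

Request:
arm_command(targets=[[0,-8.3,0,0,20,0,40],[0,-8.3,0,0,15,0,40],[0,-8.3,0,0,0,0,40],[0,-8,0,0,0,0,40],[0,0,0,0,0,0,40],[0,0,0,0,0,0,40]])

```text
clock: 21.9
position: [460.4, -27.3, 186.4]
tcp_rot: [0.658, -0.26, 0.26, -0.657]
ft_force: [0.5, 0.2, 0.6]
finger_gap: 0.459
```

```bash
cat >> h.py <<'E'
def blob(f,lo,hi,c,rad,zlo=8,zhi=40,ztop=24.):
    """raised pixels (by depth) near world c; returns minAreaRect on plane ztop"""
    P=cloud(f);m=(P[...,2]>zlo)&(P[...,2]<zhi)&(np.hypot(P[...,0]-c[0],P[...,1]-c[1])<rad)
    hsv=cv2.cvtColor(f["frame"],cv2.COLOR_BGR2HSV)
    m&=(hsv>=lo).all(-1)&(hsv<=hi).all(-1)
    k,l,s,ce=cv2.connectedComponentsWithStats(m.astype(np.uint8))
    if k<2: return None
    i=1+np.argmax(s[1:,4]);v,u=np.nonzero(l==i);q=onz(f,u,v,ztop)[:,:2].astype(np.float32)
    return cv2.minAreaRect(q),len(u),np.nanmedian(P[l==i][:,2]),np.nanpercentile(P[l==i][:,2],90),(u.mean(),v.mean())
E
python3 - <<'E'
from h import *
st();f=grab("wrist","w20");print(blob(f,(10,60,60),(30,255,255),(462,-27),70))
E
```

```text
t 21.9 pos [460.4 -27.3 186.4] yaw 46.84 tilt [-0.06  0.  ] F [0.5 0.2 0.6] gap 40.0 q [ 0.51 -0.05 -0.49  1.91 -0.03  1.28  0.85]
(((461.02044677734375, -26.144676208496094), (14.960065841674805, 61.131507873535156), 44.889896392822266), 700, np.float64(22.524693310316422), np.float64(23.878205683297153), (np.float64(317.05285714285714), np.float64(174.50142857142856)))
```

View pics/w20.png

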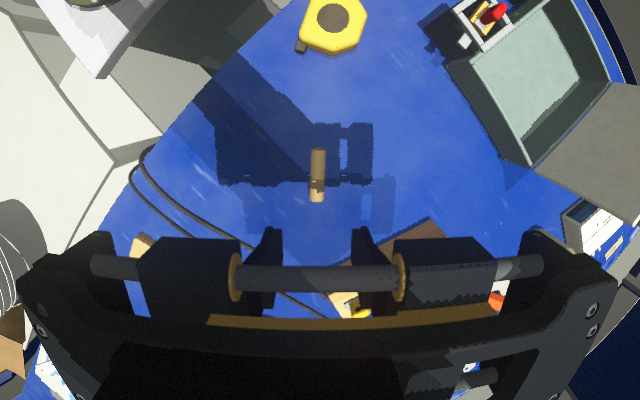

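```bash
python3 -c "
from h import *
st();go([461,-26.2,-3],44.9)"
```

```text
t 21.95 pos [460.6 -27.3 186.6] yaw 46.86 tilt [-0.04  0.  ] F [-0.6  0.2  0.3] gap 39.8 q [ 0.51 -0.05 -0.49  1.91 -0.03  1.28  0.85]
shift [ -0.4 189.6   1.2] rows 4 each [-0.1 47.4  0.3] | rv [ 0.03  1.96 -0.03] rows 1 each [ 0.03  1.96 -0.03]
```

Request:
arm_command(targets=[[0,1.9,0,-0.4,45,1.2,40],[0,0,0,0,45,0,40],[0,0,0,0,45,0,40],[0,0,0,0,30,0,40],[0,0,0,0,15,0,40],[0,0,0,0,9,0,40],[0,0,0,0,0,0,40]])

```text
clock: 22.65
position: [460.7, -26.1, -2.9]
tcp_rot: [0.654, -0.271, 0.27, -0.653]
ft_force: [-1.4, 0.7, 0.4]
finger_gap: 0.452
```

```bash
python3 - <<'E'
from h import *
st();f=grab("wrist","w21");
cv2.imwrite("pics/w21c.png",cv2.resize(f["frame"][80:280,200:440],None,fx=3,fy=3,interpolation=cv2.INTER_CUBIC))
E
```

```text
t 22.65 pos [460.7 -26.1  -2.9] yaw 45.07 tilt [-0.11  0.03] F [-1.4  0.7  0.4] gap 39.4 q [ 0.47  0.18 -0.5   2.11  0.11  0.88  0.69]
```

View pics/w21c.png

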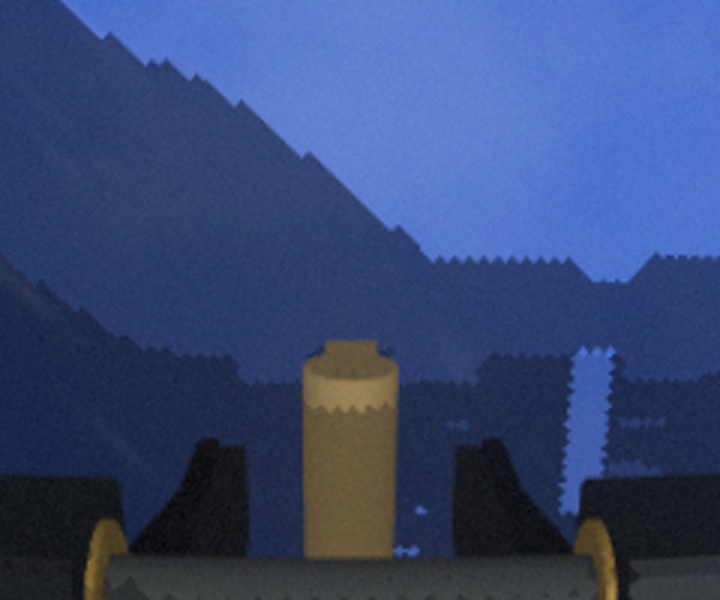

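Request:
arm_command(targets=[[0,0,0,0,0,0,0],[0,0,0,0,0,0,0],[0,0,0,0,0,0,0],[0,0,0,0,0,0,0],[0,0,0,0,0,0,0],[0,0,0,0,-30,0,0],[0,0,0,0,-45,0,0],[0,0,0,0,-45,0,0],[0,0,0,0,-45,0,0],[0,0,0,0,0,0,0]])

```text
clock: 23.7
position: [465.7, -26.3, 169.2]
tcp_rot: [-0.653, 0.266, -0.274, 0.654]
ft_force: [0.7, -0.6, -0.5]
finger_gap: 0.181
```

```bash
python3 - <<'E'
from h import *
import numpy as np
st();f=grab("wrist","w22");
cv2.imwrite("pics/w22c.png",cv2.resize(f["frame"][80:280,200:440],None,fx=3,fy=3,interpolation=cv2.INTER_CUBIC))
yaw=np.radians(-2.5);M=np.array([[np.cos(yaw),-np.sin(yaw)],[np.sin(yaw),np.cos(yaw)]])
for b in [(-15,-40),(-15,-75),(-20,35),(-15,-10)]: print(b,M@b+[551.3,272.8])
go([*(M@(-15,-15)+[551.3,272.8]),165],87.5)
E
```

```text
t 23.7 pos [465.7 -26.3 169.2] yaw 45.13 tilt [ 0.66 -0.14] F [ 0.7 -0.6 -0.5] gap 15.8 q [ 0.52 -0.04 -0.5   1.94 -0.02  1.23  0.81]
(-15, -40) [534.56950118 233.49236195]
(-15, -75) [533.04282262 198.52567419]
(-20, 35) [532.84571413 308.6390755 ]
(-15, -10) [535.8780828  263.46380859]
shift [-150.     1.   252.6] rows 6 each [-25.    0.2  42.1] | rv [ -0.06 -42.38   0.39] rows 5 each [-0.01 -8.48  0.08]
```

View pics/w22c.png

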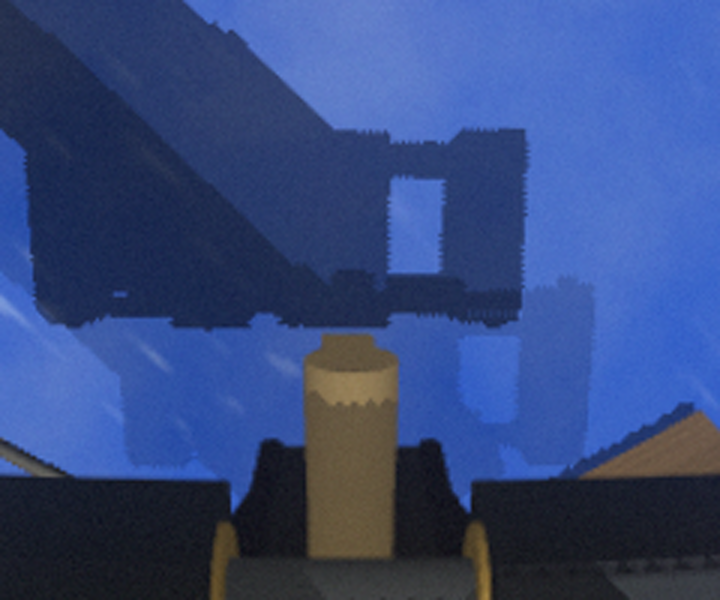

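Request:
arm_command(targets=[[0,-8.5,0,0,0,0,0],[0,-8.5,0,0,0,0,0],[0,-8.5,0,0,0,0,0],[0,-8.5,0,0,0,0,0],[0,-8.4,0,0,0,0,0],[0,0,0,8,0,41,0],[0,0,0,8,0,41,0],[0,0,0,8,0,41,0],[0,0,0,8,0,41,0]])

```text
clock: 24.65
position: [499.5, 137.4, 161.1]
tcp_rot: [0.707, -0.016, 0.014, -0.707]
ft_force: [-0.1, -0.5, -0.8]
finger_gap: 0.184
```

Request:
arm_command(targets=[[0,0,0,8,0,41,0],[0,0,0,8,0,41,0],[0,0,0,10,0,41,0],[0,0,0,0,0,0,0],[0,0,0,0,0,0,0]])

```text
clock: 25.15
position: [530.2, 258.7, 160.6]
tcp_rot: [0.707, -0.016, 0.013, -0.707]
ft_force: [-0.0, -0.9, -1.4]
finger_gap: 0.181
```

```bash
python3 - <<'E'
from h import *
st();f=grab("wrist","w23")
E
```

```text
t 25.15 pos [530.2 258.7 160.6] yaw 87.7 tilt [-0.24 -0.04] F [-0.  -0.9 -1.4] gap 15.8 q [ 0.11  0.3  -0.72  1.65  0.21  1.27  0.88]
```

View pics/w23.png

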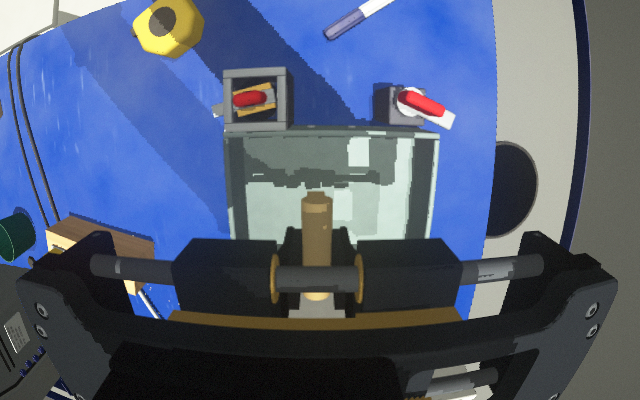

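Request:
arm_command(targets=[[0,0,0,0,40,0,0],[0,0,0,0,40,0,0],[0,0,0,0,35,0,0],[0,0,0,0,20,0,0],[0,0,0,0,10,0,0],[0,0,0,0,7,0,0],[0,0,0,0,0,0,0]])

```text
clock: 25.9
position: [531.9, 257.1, 10.8]
tcp_rot: [0.707, -0.016, 0.016, -0.707]
ft_force: [0.2, -0.7, -0.8]
finger_gap: 0.187
```

Request:
arm_command(targets=[[0,0,0,0,3,0,0],[0,0,0,0,2,0,0],[0,0,0,0,0,0,30],[0,0,0,0,0,0,30],[0,0,0,0,0,0,30],[0,0,0,0,-20,0,30],[0,0,0,0,-40,0,30],[0,0,0,0,-45,0,30],[0,0,0,0,-45,0,40],[0,0,0,0,-45,0,60]])

```text
clock: 26.9
position: [531.5, 258.2, 203.1]
tcp_rot: [-0.707, 0.015, -0.015, 0.707]
ft_force: [1.0, -0.0, -0.6]
finger_gap: 0.452
```

```bash
python3 - <<'E'
from h import *
st();f=grab("wrist","w24");go([390,-290,200],60)
g=grab("top");cv2.imwrite("pics/t24c.png",cv2.resize(g["frame"][180:300,280:480],None,fx=4,fy=4,interpolation=cv2.INTER_CUBIC))
E
```

```text
t 26.9 pos [531.5 258.2 203.1] yaw 87.56 tilt [0.04 0.  ] F [ 1.  -0.  -0.6] gap 39.3 q [ 0.12  0.27 -0.73  1.59  0.19  1.35  0.89]
shift [-121.5    7.3 -556.3] rows 12 each [-10.1   0.6 -46.4] | rv [-0.44 27.55  0.6 ] rows 4 each [-0.11  6.89  0.15]
```

View pics/w24.png

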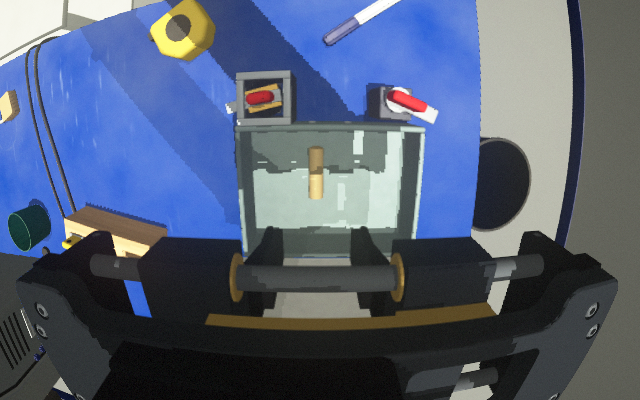

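View pics/t24c.png

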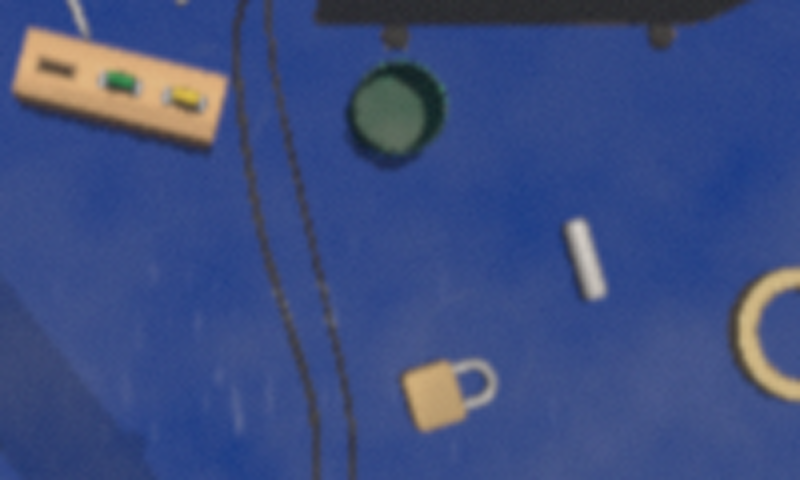

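Request:
arm_command(targets=[[0,0,0,-10,0,-46,70],[0,0,0,-10,0,-46,70],[0,0,0,-10,0,-46,70],[0,0,0,-10,0,-46,70],[0,0,0,-10,0,-46,70],[0,0,0,-10,0,-46,70],[0,0,0,-10,0,-46,70],[0,0,0,-10,0,-46,70],[0,0,0,-10,0,-46,70],[0,0,0,-10,0,-46,70]])

```text
clock: 28.0
position: [411.3, -198.9, 201.1]
tcp_rot: [0.707, -0.015, 0.015, -0.707]
ft_force: [0.7, 0.2, 0.6]
finger_gap: 0.802
```

Request:
arm_command(targets=[[0,0,0,-10,0,-46,70],[0,0,0,-12,0,-45,70],[0,8.1,0,0,0,0,70],[0,8.1,0,0,0,0,70],[0,8.1,0,0,0,0,70],[0,8.1,0,0,0,0,70],[0,8.1,0,0,0,0,70],[0,8.1,0,0,0,0,70],[0,8.1,0,0,0,0,70],[0,8.1,0,0,0,0,70]])

```text
clock: 29.0
position: [386.1, -287.0, 200.7]
tcp_rot: [0.588, -0.393, 0.393, -0.588]
ft_force: [-0.8, -0.5, -0.3]
finger_gap: 0.802
```

Request:
arm_command(targets=[[0,8.1,0,0,0,0,70],[0,0,0,0,0,0,70]])

```text
clock: 29.2
position: [386.2, -287.0, 200.8]
tcp_rot: [0.56, -0.432, 0.432, -0.56]
ft_force: [0.4, 0.3, 0.3]
finger_gap: 0.804
```

```bash
python3 - <<'E'
from h import *
st();f=grab("wrist","w25");print(blob(f,(8,60,60),(35,255,255),(380,-287),60,ztop=20.))
E
```

```text
t 29.2 pos [ 386.2 -287.   200.8] yaw 14.63 tilt [-0.   -0.01] F [0.4 0.3 0.3] gap 69.9 q [ 0.8  -0.02 -0.22  1.86 -0.01  1.31  0.85]
(((375.820556640625, -280.19378662109375), (44.337867736816406, 40.5787467956543), 15.118545532226562), 1255, np.float64(18.863678231360097), np.float64(19.868621879863042), (np.float64(309.3569721115538), np.float64(164.2796812749004)))
```

View pics/w25.png

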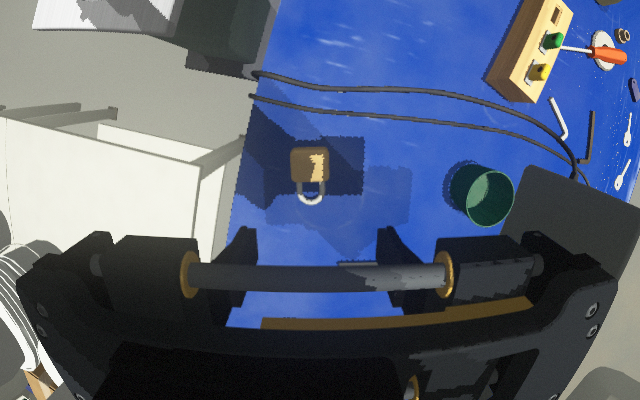

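```bash
python3 -c "
from h import *
go([375.8,-280.2,-4],15.1)"
```

```text
shift [ -9.3 204.8  -8.2] rows 5 each [-1.9 41.  -1.6] | rv [ 0.01 -0.28  0.01] rows 1 each [ 0.01 -0.28  0.01]
```

Request:
arm_command(targets=[[0,-0.4,0,-9.3,30,-8.2,66],[0,0,0,0,45,0,66],[0,0,0,0,45,0,66],[0,0,0,0,40,0,66],[0,0,0,0,25,0,66],[0,0,0,0,12,0,66],[0,0,0,0,8,0,66],[0,0,0,0,0,0,66]])

```text
clock: 30.05
position: [376.0, -280.4, -4.1]
tcp_rot: [0.561, -0.43, 0.43, -0.561]
ft_force: [0.1, 0.4, -0.6]
finger_gap: 0.76
```

```bash
python3 - <<'E'
from h import *
st();f=grab("wrist","w26")
cv2.imwrite("pics/w26c.png",cv2.resize(f["frame"][80:280,200:440],None,fx=3,fy=3,interpolation=cv2.INTER_CUBIC))
E
```

```text
t 30.05 pos [ 376.  -280.4   -4.1] yaw 15.09 tilt [-0.01  0.  ] F [ 0.1  0.4 -0.6] gap 66.1 q [ 0.79  0.18 -0.22  2.1   0.05  0.87  0.81]
```

View pics/w26c.png

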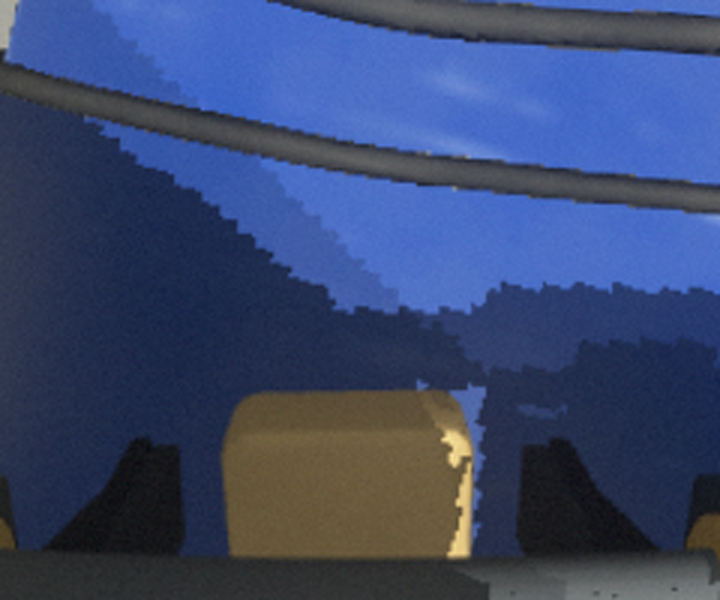

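Request:
arm_command(targets=[[0,0,0,0,0,0,20],[0,0,0,0,0,0,20],[0,0,0,0,0,0,20],[0,0,0,0,0,0,20],[0,0,0,0,-30,0,20],[0,0,0,0,-45,0,20],[0,0,0,0,-45,0,20],[0,0,0,0,-45,0,20],[0,0,0,0,-15,0,20],[0,0,0,0,0,0,20]])

```text
clock: 31.1
position: [377.3, -281.3, 178.8]
tcp_rot: [0.561, -0.428, 0.432, -0.561]
ft_force: [-0.6, -0.2, -0.9]
finger_gap: 0.521
```

```bash
python3 - <<'E'
from h import *
st();f=grab("wrist","w27")
yaw=np.radians(-2.5);M=np.array([[np.cos(yaw),-np.sin(yaw)],[np.sin(yaw),np.cos(yaw)]])
t=M@(-20,46)+[551.3,272.8];print(t);go([*t,175],87.5)
p,r,s=tool();Rt=yawdown(np.radians(87.5));print(Rt.T@(np.array([*t,175])-p))
E
```

```text
t 31.1 pos [ 377.3 -281.3  178.8] yaw 15.03 tilt [ 0.26 -0.22] F [-0.6 -0.2 -0.9] gap 45.4 q [ 0.81 -0.04 -0.22  1.92 -0.01  1.26  0.85]
[533.32552739 319.62860594]
shift [-538.8    0.9  307.5] rows 12 each [-44.9   0.1  25.6] | rv [ 1.000e-02 -7.247e+01  1.200e-01] rows 9 each [ 0.   -8.05  0.01]
[130.84890281   1.49600491 606.42164193]
```

View pics/w27.png

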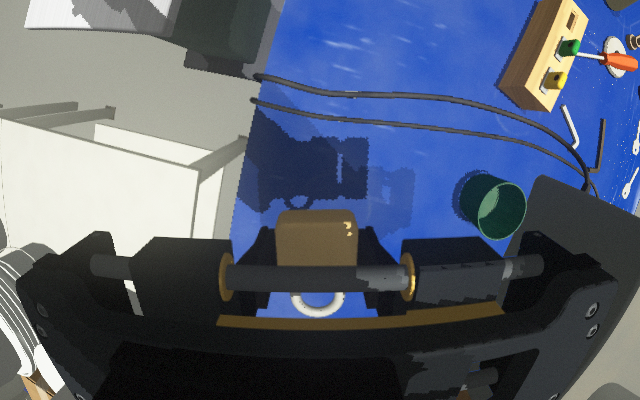

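Request:
arm_command(targets=[[0,-8.1,0,0,0,0,20],[0,-8.1,0,0,0,0,20],[0,-8.1,0,0,0,0,20],[0,-8.1,0,0,0,0,20],[0,-8,0,0,0,0,20],[0,-8,0,0,0,0,20],[0,-8,0,0,0,0,20],[0,-8,0,0,0,0,20],[0,-8,0,0,0,0,20]])

```text
clock: 32.05
position: [374.4, -279.3, 173.2]
tcp_rot: [-0.706, 0.015, -0.012, 0.708]
ft_force: [0.1, -0.4, -1.0]
finger_gap: 0.523
```

Request:
arm_command(targets=[[0,0,0,25,0,41,20],[0,0,0,25,0,41,20],[0,0,0,25,0,41,20],[0,0,0,25,0,41,20],[0,0,0,0,0,45,20],[0,0,0,0,0,45,20],[0,0,0,0,0,45,20],[0,0,0,0,0,45,20],[0,0,0,5,0,45,20],[0,0,0,5,0,45,20]])

```text
clock: 33.05
position: [503.6, 149.6, 173.5]
tcp_rot: [0.707, -0.017, 0.015, -0.707]
ft_force: [1.1, -0.7, -2.5]
finger_gap: 0.527
```

Request:
arm_command(targets=[[0,0,0,5,0,45,20],[0,0,0,5,0,45,20],[0,0,0,5,0,45,20],[0,0,0,6,0,37,20],[0,0,0,0,0,0,20],[0,0,0,0,0,0,20]])

```text
clock: 33.65
position: [532.1, 319.6, 173.0]
tcp_rot: [0.708, -0.017, 0.013, -0.706]
ft_force: [-0.1, -0.9, -1.9]
finger_gap: 0.523
```

```bash
python3 - <<'E'
from h import *
st();f=grab("wrist","w28");go([533.3,319.6,180],87.5)
E
```

```text
t 33.65 pos [532.1 319.6 173. ] yaw 87.59 tilt [-0.28 -0.09] F [-0.1 -0.9 -1.9] gap 45.5 q [-0.    0.37 -0.73  1.55  0.25  1.32  0.77]
shift [ 0.3 -6.5  1.5] rows 1 each [ 0.3 -6.5  1.5] | rv [ 0.14 -0.05 -0.2 ] rows 1 each [ 0.14 -0.05 -0.2 ]
```

View pics/w28.png

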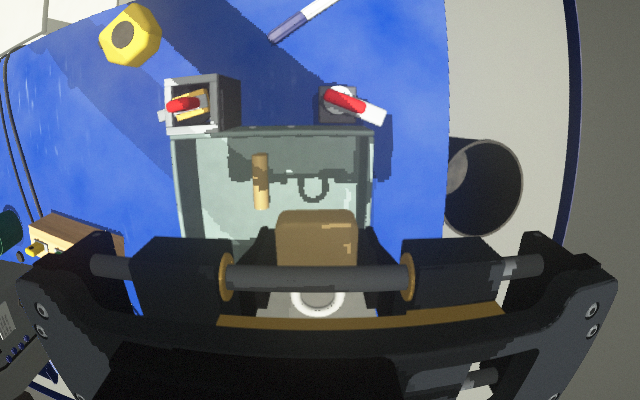

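Request:
arm_command(targets=[[0,0,0,0,40,0,20],[0,0,0,0,40,0,20],[0,0,0,0,35,0,20],[0,0,0,0,25,0,20],[0,0,0,0,15,0,20],[0,0,0,0,7,0,20],[0,0,0,0,0,0,20]])

```text
clock: 34.4
position: [533.9, 318.2, 13.5]
tcp_rot: [0.707, -0.016, 0.016, -0.707]
ft_force: [-0.2, -0.2, -1.0]
finger_gap: 0.523
```

Request:
arm_command(targets=[[0,0,0,0,3,0,20],[0,0,0,0,2,0,20],[0,0,0,0,0,0,20]])

```text
clock: 34.7
position: [534.3, 319.5, 9.6]
tcp_rot: [-0.707, 0.015, -0.016, 0.707]
ft_force: [-0.4, -0.0, -2.3]
finger_gap: 0.522
```

Request:
arm_command(targets=[[0,0,0,0,3,0,20],[0,0,0,0,0,0,53],[0,0,0,0,0,0,53],[0,0,0,0,0,0,53],[0,0,0,0,-20,0,53],[0,0,0,0,-40,0,53],[0,0,0,0,-45,0,53],[0,0,0,0,-45,0,53],[0,0,0,0,-45,0,53],[0,0,0,0,0,0,40]])

```text
clock: 35.7
position: [536.8, 322.2, 208.7]
tcp_rot: [-0.705, 0.012, -0.02, 0.709]
ft_force: [-0.4, 1.1, -0.1]
finger_gap: 0.574
```

```bash
python3 - <<'E'
from h import *
st();f=grab("wrist","w29");g=grab("top");cv2.imwrite("pics/t29c.png",cv2.resize(g["frame"][180:300,280:480],None,fx=4,fy=4,interpolation=cv2.INTER_CUBIC))
P=cloud(g);hsv=cv2.cvtColor(g["frame"],cv2.COLOR_BGR2HSV)
print(blob(g,(0,0,120),(180,80,255),(482,-403),80,zlo=6))
E
```

```text
t 35.7 pos [536.8 322.2 208.7] yaw 87.44 tilt [0.63 0.34] F [-0.4  1.1 -0.1] gap 50.0 q [ 0.01  0.34 -0.74  1.51  0.24  1.37  0.77]
(((480.04608154296875, -402.898193359375), (59.097412109375, 15.0792875289917), 14.301219940185547), 93, np.float64(23.034746394386275), np.float64(26.1720822164988), (np.float64(426.19354838709677), np.float64(244.65591397849462)))
```

View pics/w29.png

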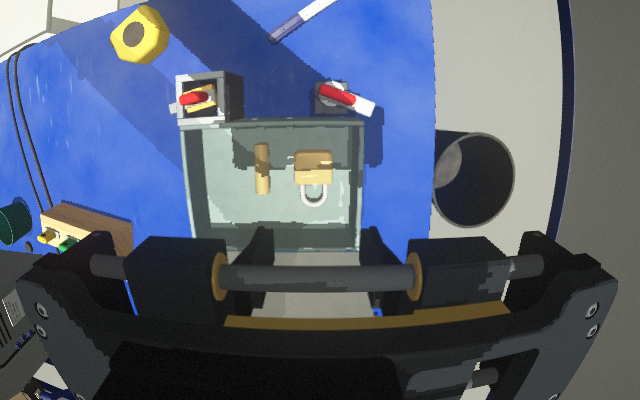

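View pics/t29c.png

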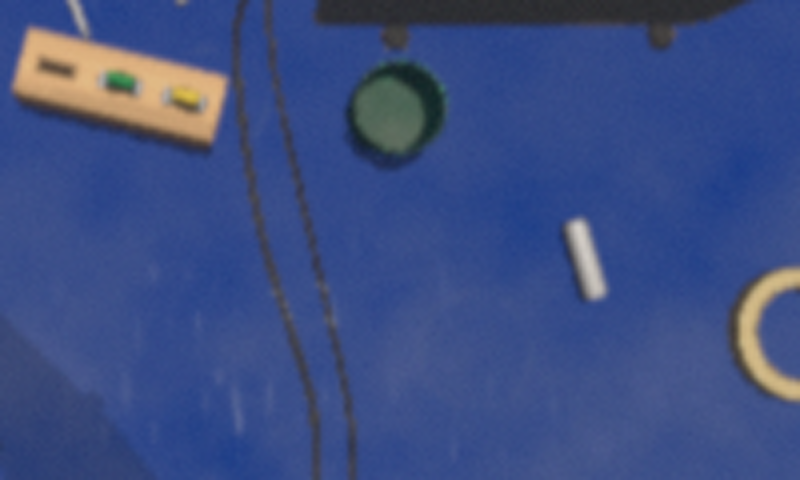

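Request:
arm_command(targets=[[0,0,0,-1.5,0,-48,40],[0,0,0,-1.5,0,-48,40],[0,0,0,-1.5,0,-48,40],[0,0,0,-1.5,0,-48,40],[0,0,0,-1.5,0,-48,40],[0,0,0,-1.5,0,-48,40],[0,0,0,-1.5,0,-48,40],[0,0,0,-1.5,0,-48,40],[0,0,0,-1.5,0,-48,40],[0,0,0,-1.5,0,-48,40]])

```text
clock: 36.8
position: [495.8, -161.4, 199.3]
tcp_rot: [-0.707, 0.017, -0.015, 0.707]
ft_force: [0.7, -0.1, -0.1]
finger_gap: 0.465
```

Request:
arm_command(targets=[[0,0,0,-1.5,0,-48,40],[0,0,0,-1.5,0,-48,40],[0,0,0,-1.5,0,-48,40],[0,0,0,-1.5,0,-48,40],[0,0,0,-1.5,0,-48,40],[0,8.5,0,0,0,0,40],[0,8.5,0,0,0,0,40],[0,8.5,0,0,0,0,40],[0,8.5,0,0,0,0,40],[0,8.5,0,0,0,0,40]])

```text
clock: 37.8
position: [478.1, -398.5, 198.6]
tcp_rot: [-0.652, 0.274, -0.272, 0.653]
ft_force: [-1.3, -0.6, 1.4]
finger_gap: 0.46
```

Request:
arm_command(targets=[[0,8.5,0,0,0,0,40],[0,8.5,0,0,0,0,40],[0,8.5,0,0,0,0,40],[0,8.5,0,0,0,0,40],[0,8.5,0,0,0,0,40],[0,8.5,0,0,0,0,40],[0,8.5,0,0,0,0,40],[0,8.5,0,0,0,0,40],[0,8.5,0,0,0,0,40],[0,8.5,0,0,0,0,40]])

```text
clock: 38.8
position: [478.1, -398.4, 198.6]
tcp_rot: [-0.297, 0.643, -0.641, 0.296]
ft_force: [0.0, -0.5, -0.3]
finger_gap: 0.462
```

Request:
arm_command(targets=[[0,8.5,0,0,0,0,40],[0,8.5,0,0,0,0,40],[0,8.5,0,0,0,0,40],[0,8.5,0,0,0,0,40],[0,0,0,0,0,0,40],[0,0,0,0,0,0,40]])

```text
clock: 39.4
position: [478.5, -398.6, 199.5]
tcp_rot: [-0.1, 0.701, -0.7, 0.099]
ft_force: [0.7, 0.1, 0.3]
finger_gap: 0.459
```

```bash
python3 - <<'E'
from h import *
st();f=grab("wrist","w30")
print(blob(f,(0,0,90),(180,90,255),(480,-403),80,zlo=6))
E
```

```text
t 39.4 pos [ 478.5 -398.6  199.5] yaw -73.87 tilt [-0.12  0.07] F [0.7 0.1 0.3] gap 40.0 q [ 0.6   0.27  0.06  1.54 -0.02  1.34 -0.62]
(((480.73114013671875, -403.65863037109375), (61.057342529296875, 16.657299041748047), 13.975829124450684), 705, np.float64(22.404500740408537), np.float64(23.806018438353284), (np.float64(322.2879432624114), np.float64(171.23120567375886)))
```

View pics/w30.png

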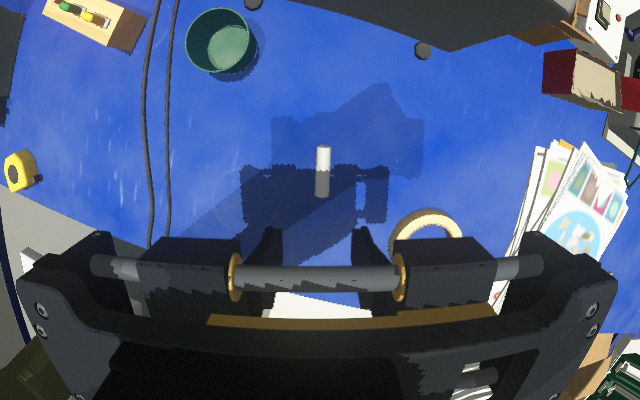

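```bash
python3 -c "
from h import *
go([480.7,-403.4,-3],-76)"
```

```text
shift [ -0.8 202.9   5.3] rows 5 each [-0.2 40.6  1.1] | rv [0.07 2.11 0.07] rows 1 each [0.07 2.11 0.07]
```

Request:
arm_command(targets=[[0,2.1,0,-0.8,30,5.3,40],[0,0,0,0,45,0,40],[0,0,0,0,45,0,40],[0,0,0,0,40,0,40],[0,0,0,0,25,0,40],[0,0,0,0,11,0,40],[0,0,0,0,6,0,40],[0,0,0,0,0,0,40]])

```text
clock: 40.25
position: [481.6, -404.1, -0.7]
tcp_rot: [0.085, -0.702, 0.702, -0.085]
ft_force: [-0.2, 0.7, -0.5]
finger_gap: 0.457
```

```bash
python3 - <<'E'
from h import *
st();f=grab("wrist","w31")
cv2.imwrite("pics/w31c.png",cv2.resize(f["frame"][80:280,200:440],None,fx=3,fy=3,interpolation=cv2.INTER_CUBIC))
E
```

```text
t 40.25 pos [ 481.6 -404.1   -0.7] yaw -76.13 tilt [ 0.02 -0.02] F [-0.2  0.7 -0.5] gap 39.7 q [ 0.61  0.45  0.06  1.72 -0.03  0.97 -0.65]
```

View pics/w31c.png

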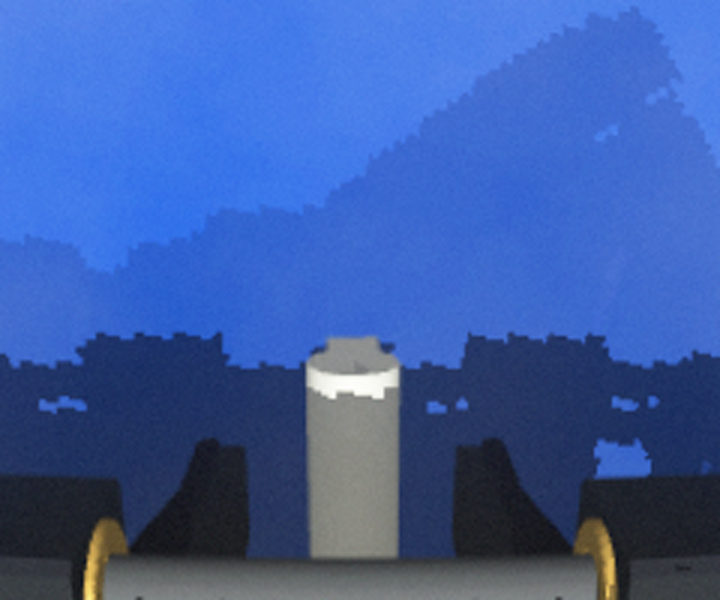

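Request:
arm_command(targets=[[0,0,0,0,2.5,0,40],[0,0,0,0,0,0,0],[0,0,0,0,0,0,0],[0,0,0,0,0,0,0],[0,0,0,0,0,0,0],[0,0,0,0,-30,0,0],[0,0,0,0,-45,0,0],[0,0,0,0,-45,0,0],[0,0,0,0,-45,0,0],[0,0,0,0,-10,0,0]])

```text
clock: 41.3
position: [483.9, -406.0, 178.2]
tcp_rot: [0.082, -0.699, 0.705, -0.088]
ft_force: [0.1, -1.0, -0.8]
finger_gap: 0.181
```

Request:
arm_command(targets=[[0,-8.2,0,0,0,0,0],[0,-8.2,0,0,0,0,0],[0,-8.2,0,0,0,0,0],[0,-8.2,0,0,0,0,0],[0,-8.2,0,0,0,0,0],[0,-8.2,0,0,0,0,0],[0,-8.2,0,0,0,0,0],[0,-8.2,0,0,0,0,0],[0,-8.2,0,0,0,0,0],[0,-8.2,0,0,0,0,0]])

```text
clock: 42.3
position: [480.8, -403.5, 170.3]
tcp_rot: [0.526, -0.473, 0.472, -0.526]
ft_force: [-0.2, 0.2, -1.1]
finger_gap: 0.188
```

Request:
arm_command(targets=[[0,-8.2,0,0,0,0,0],[0,-8.2,0,0,0,0,0],[0,-8.2,0,0,0,0,0],[0,-8.2,0,0,0,0,0],[0,-8.2,0,0,0,0,0],[0,-8.2,0,0,0,0,0],[0,-8.2,0,0,0,0,0],[0,-8.2,0,0,0,0,0],[0,-8.2,0,0,0,0,0],[0,-8,0,0,0,0,0]])

```text
clock: 43.3
position: [480.9, -403.6, 170.4]
tcp_rot: [-0.707, 0.013, -0.012, 0.707]
ft_force: [0.6, 0.0, -0.1]
finger_gap: 0.182
```

```bash
python3 - <<'E'
from h import *
st();f=grab("wrist","w32")
yaw=np.radians(-2.5);M=np.array([[np.cos(yaw),-np.sin(yaw)],[np.sin(yaw),np.cos(yaw)]])
t=M@(-18,-52)+[551.3,272.8];print(t);go([*t,175],87.5)
E
```

```text
t 43.3 pos [ 480.9 -403.6  170.4] yaw 87.97 tilt [-0.07  0.06] F [ 0.6  0.  -0.1] gap 15.8 q [ 0.89  0.31 -0.29  1.55  0.09  1.29  2.12]
[531.04892387 221.63464145]
shift [ 31.1  -4.1 626.5] rows 14 each [ 2.2 -0.3 44.7] | rv [-0.05  0.75 -0.07] rows 1 each [-0.05  0.75 -0.07]
```

View pics/w32.png

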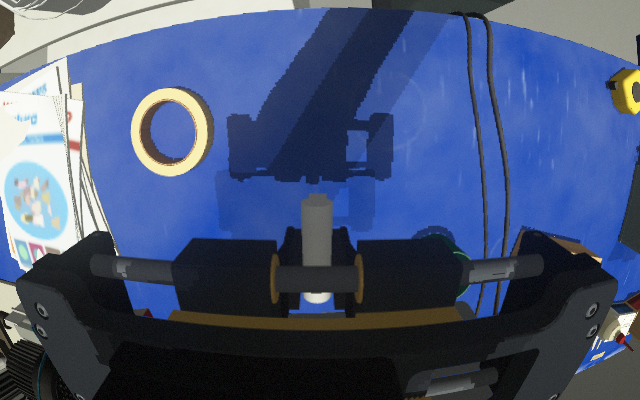

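Request:
arm_command(targets=[[0,0.5,0,2,0,45,0],[0,0,0,2,0,45,0],[0,0,0,2,0,45,0],[0,0,0,2,0,45,0],[0,0,0,2,0,45,0],[0,0,0,2,0,45,0],[0,0,0,2,0,45,0],[0,0,0,2,0,45,0],[0,0,0,2,0,45,0],[0,0,0,2,0,45,0]])

```text
clock: 44.35
position: [523.0, 46.2, 171.0]
tcp_rot: [0.707, -0.019, 0.019, -0.707]
ft_force: [0.7, -0.1, -0.7]
finger_gap: 0.184
```

Request:
arm_command(targets=[[0,0,0,2,0,45,0],[0,0,0,2,0,45,0],[0,0,0,2,0,45,0],[0,0,0,2,0,41,0],[0,0,0,0,0,0,0],[0,0,0,0,0,0,0]])

```text
clock: 44.95
position: [539.4, 221.1, 170.6]
tcp_rot: [0.707, -0.018, 0.017, -0.707]
ft_force: [0.7, -1.1, -0.9]
finger_gap: 0.185
```

```bash
python3 - <<'E'
from h import *
st();f=grab("wrist","w33");go([531,221.6,8],87.5)
E
```

```text
t 44.95 pos [539.4 221.1 170.6] yaw 87.2 tilt [-0.09 -0.01] F [ 0.7 -1.1 -0.9] gap 16.1 q [ 0.18  0.28 -0.73  1.65  0.19  1.29  0.94]
shift [ -8.8 162.6   2. ] rows 4 each [-2.2 40.7  0.5] | rv [ 0.07 -0.44 -0.07] rows 1 each [ 0.07 -0.44 -0.07]
```

View pics/w33.png

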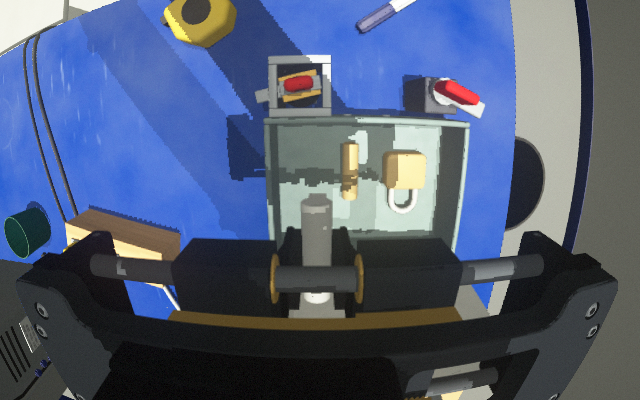

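Request:
arm_command(targets=[[0,0,0,-8,35,-2,0],[0,0,0,0,45,0,0],[0,0,0,0,35,0,0],[0,0,0,0,25,0,0],[0,0,0,0,12,0,0],[0,0,0,0,8,0,0],[0,0,0,0,4,0,0],[0,0,0,0,0,0,0]])

```text
clock: 45.8
position: [532.8, 218.2, 8.0]
tcp_rot: [-0.707, 0.018, -0.018, 0.707]
ft_force: [0.3, 0.1, -0.5]
finger_gap: 0.187
```

Request:
arm_command(targets=[[0,0,0,0,1.5,0,23],[0,0,0,0,0,0,23],[0,0,0,0,0,0,23],[0,0,0,0,-20,0,23],[0,0,0,0,-40,0,23],[0,0,0,0,-45,0,23],[0,0,0,0,-45,0,23],[0,0,0,0,-45,0,23],[0,0,0,0,-45,0,23],[0,0,0,0,0,0,23]])

```text
clock: 46.8
position: [535.3, 220.6, 253.5]
tcp_rot: [-0.706, 0.013, -0.022, 0.708]
ft_force: [0.2, 0.4, -1.0]
finger_gap: 0.264
```

```bash
python3 - <<'E'
from h import *
st();f=grab("wrist","w34")
g=grab("scene");cv2.imwrite("pics/s34.png",cv2.resize(g["frame"][140:330,150:400],None,fx=3,fy=3,interpolation=cv2.INTER_CUBIC)[:600,:800])
E
```

```text
t 46.8 pos [535.3 220.6 253.5] yaw 87.15 tilt [0.69 0.2 ] F [ 0.2  0.4 -1. ] gap 23.0 q [ 0.21  0.21 -0.75  1.56  0.14  1.42  0.97]
```

View pics/w34.png

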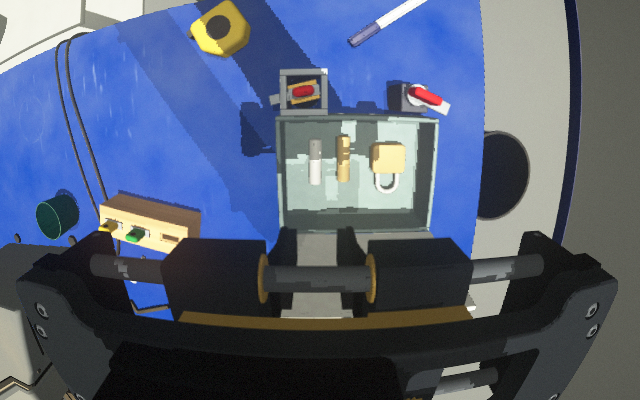

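View pics/s34.png

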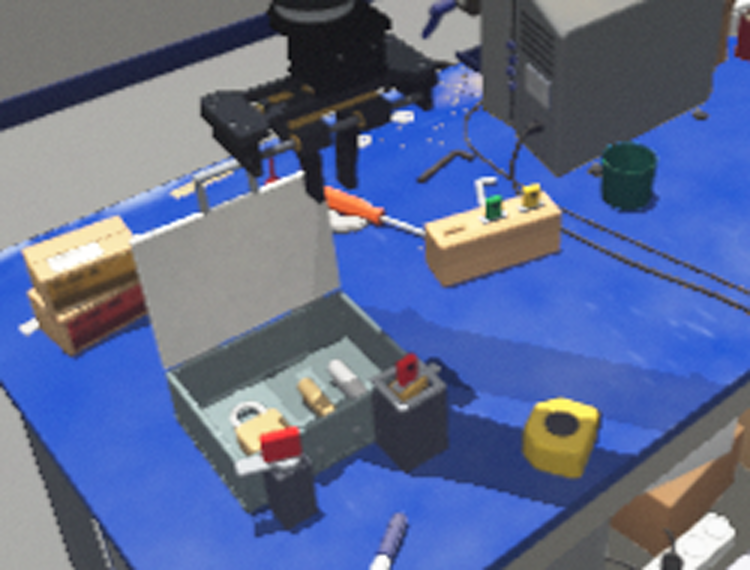

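Request:
arm_command(targets=[[0,8.2,0,0,-20,0,26],[0,8.2,0,0,-20,0,26],[0,8.2,0,0,0,0,26],[0,8.2,0,0,0,0,26],[0,8.2,0,0,0,0,26],[0,8.2,0,0,0,0,26],[0,8.2,0,0,0,0,26],[0,8.2,0,0,0,0,26],[0,8.2,0,0,0,0,26],[0,8.2,0,0,0,0,26]])

```text
clock: 47.9
position: [531.3, 217.9, 283.6]
tcp_rot: [0.522, -0.479, 0.478, -0.519]
ft_force: [0.2, -0.4, 0.7]
finger_gap: 0.298
```

Request:
arm_command(targets=[[0,7.7,0,0,0,0,26],[0,0,0,0,0,0,26],[0,0,0,0,0,0,26]])

```text
clock: 48.2
position: [531.6, 218.1, 284.5]
tcp_rot: [-0.49, 0.511, -0.51, 0.489]
ft_force: [-0.5, 0.6, 0.1]
finger_gap: 0.298
```

```bash
python3 - <<'E'
from h import *
st();go([642,269.5,290],-2.5)
E
```

```text
t 48.2 pos [531.6 218.1 284.5] yaw -2.38 tilt [-0.12 -0.05] F [-0.5  0.6  0.1] gap 25.9 q [ 0.08  0.18 -0.59  1.51  0.1   1.49 -0.55]
shift [-55.9  -5.7 108.1] rows 3 each [-18.6  -1.9  36. ] | rv [0.12 0.12 0.05] rows 1 each [0.12 0.12 0.05]
```

Request:
arm_command(targets=[[0,0,0,-19,-3,36,26],[0,0,0,-19,-3,36,26],[0,0,0,-18,0,36,26],[0,0,0,0,0,0,26],[0,0,0,0,0,0,26]])

```text
clock: 48.7
position: [642.3, 269.7, 289.4]
tcp_rot: [-0.49, 0.511, -0.51, 0.488]
ft_force: [-0.4, 0.0, 1.0]
finger_gap: 0.299
```

```bash
python3 - <<'E'
from h import *
np.set_printoptions(precision=1,suppress=True)
st();f=grab("wrist","w35");T=(cloud(f)-tool()[0])@tool()[1]
cv2.imwrite("pics/w35c.png",cv2.resize(f["frame"][80:280,200:440],None,fx=3,fy=3,interpolation=cv2.INTER_CUBIC))
E
```

```text
t 48.7 pos [642.3 269.7 289.4] yaw -2.44 tilt [-0.2 -0. ] F [-0.4  0.   1. ] gap 26.0 q [-0.1  0.5 -0.6  1.2  0.2  1.6 -0.6]
```

View pics/w35c.png

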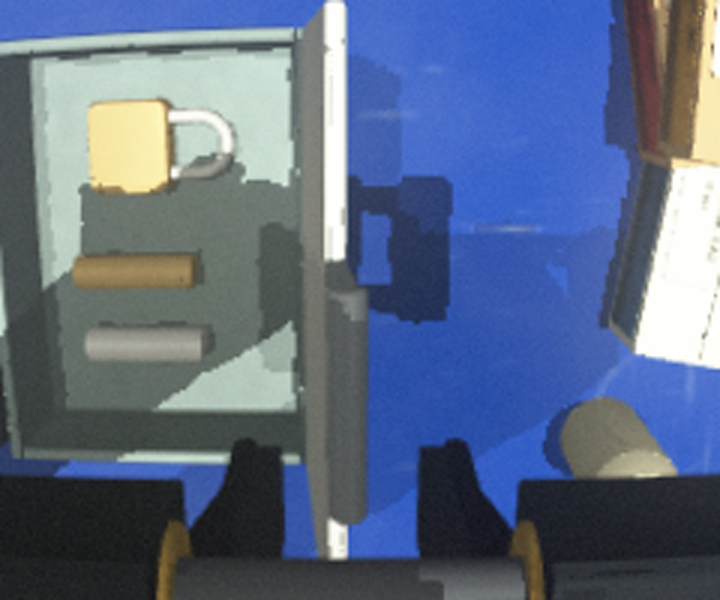

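Request:
arm_command(targets=[[0,0,0,0,20,-0.3,26],[0,0,0,0,20,0,26],[0,0,0,0,15,0,26],[0,0,0,0,0,0,26],[0,0,0,0,0,0,0],[0,0,0,0,0,0,0],[0,0,0,0,0,0,0],[0,0,0,0,0,0,0]])

```text
clock: 49.55
position: [642.6, 269.8, 238.4]
tcp_rot: [0.488, -0.511, 0.511, -0.489]
ft_force: [-0.3, 0.3, 3.7]
finger_gap: 0.105
```

```bash
python3 - <<'E'
from h import *
st()
t=1.65-np.arange(16)*.11
for a,b in zip(t[:-1],t[1:]): print(round(b,2),'y',round(-185*(np.sin(b)-np.sin(a)),1),'z',round(185*(np.cos(a)-np.cos(b)),1))
E
```

```text
t 49.55 pos [642.6 269.8 238.4] yaw -2.56 tilt [0.1  0.04] F [-0.3  0.3  3.7] gap 9.1 q [-0.04  0.47 -0.58  1.26  0.25  1.48 -0.64]
1.54 y -0.5 z -20.3
1.43 y 1.7 z -20.3
1.32 y 4.0 z -20.0
1.21 y 6.1 z -19.4
1.1 y 8.2 z -18.6
0.99 y 10.2 z -17.6
0.88 y 12.1 z -16.4
0.77 y 13.8 z -14.9
0.66 y 15.4 z -13.3
0.55 y 16.7 z -11.6
0.44 y 17.9 z -9.7
0.33 y 18.9 z -7.6
0.22 y 19.6 z -5.5
0.11 y 20.1 z -3.3
0.0 y 20.3 z -1.1
```

Request:
arm_command(targets=[[0,0,0,0,-0.5,-20.3,0],[0,0,0,0,1.7,-20.3,0],[0,0,0,0,4,-20,0],[0,0,0,0,6.1,-19.4,0],[0,0,0,0,0,0,0]])

```text
clock: 50.05
position: [560.3, 273.5, 227.4]
tcp_rot: [0.489, -0.51, 0.511, -0.489]
ft_force: [-3.0, -1.3, 8.4]
finger_gap: 0.102
```

Request:
arm_command(targets=[[0,0,0,0,8.2,-18.6,0],[0,0,0,0,10.2,-17.6,0],[0,0,0,0,12.1,-16.4,0],[0,0,0,0,13.8,-14.9,0],[0,0,0,0,0,0,0]])

```text
clock: 50.55
position: [491.3, 276.5, 180.5]
tcp_rot: [-0.491, 0.511, -0.51, 0.488]
ft_force: [-6.1, -1.3, 4.9]
finger_gap: 0.103
```

Request:
arm_command(targets=[[0,0,0,0,15.4,-13.3,0],[0,0,0,0,16.7,-11.6,0],[0,0,0,0,17.9,-9.7,0],[0,0,0,0,18.9,-7.6,0],[0,0,0,0,0,0,0]])

```text
clock: 51.05
position: [449.2, 278.3, 110.3]
tcp_rot: [-0.491, 0.512, -0.509, 0.487]
ft_force: [-7.1, 0.9, 1.0]
finger_gap: 0.1
```

```bash
python3 - <<'E'
from h import *
st()
g=grab("scene");cv2.imwrite("pics/s36.png",cv2.resize(g["frame"][140:330,150:400],None,fx=3,fy=3,interpolation=cv2.INTER_CUBIC)[:600,:800])
E
```

```text
t 51.05 pos [449.2 278.3 110.3] yaw -2.44 tilt [-0.34 -0.07] F [-7.1  0.9  1. ] gap 8.7 q [-0.01  0.19 -0.66  1.85  0.13  1.14 -0.75]
```

View pics/s36.png

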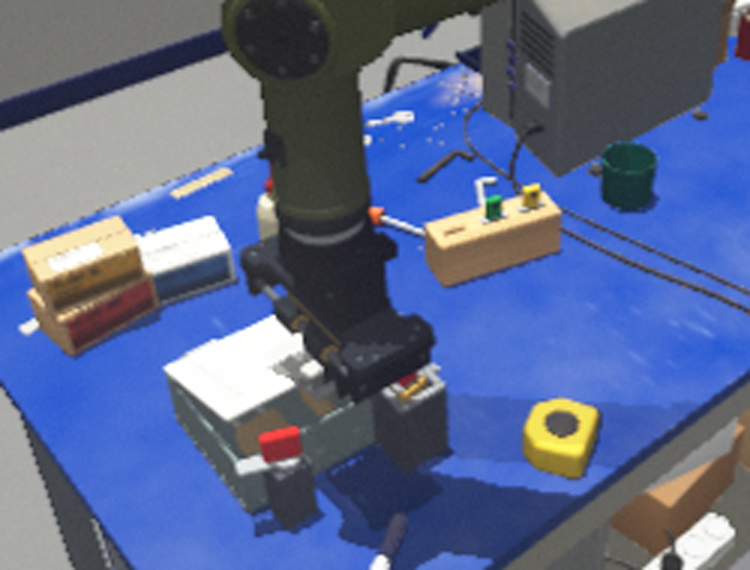

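Request:
arm_command(targets=[[0,0,0,0,19.6,-5.5,0],[0,0,0,0,20.1,-3.3,0],[0,0,0,0,10,-0.5,0],[0,0,0,0,7,-0.3,0],[0,0,0,0,0,0,0]])

```text
clock: 51.6
position: [439.2, 278.7, 54.3]
tcp_rot: [-0.492, 0.512, -0.509, 0.487]
ft_force: [-9.0, 1.3, -0.3]
finger_gap: 0.103
```

Request:
arm_command(targets=[[0,0,0,0,2,0,0],[0,0,0,0,0,0,0]])

```text
clock: 51.8
position: [439.2, 278.7, 52.8]
tcp_rot: [-0.492, 0.512, -0.509, 0.486]
ft_force: [-10.3, 1.0, -0.7]
finger_gap: 0.101
```

Request:
arm_command(targets=[[0,0,0,0,2,0,0],[0,0,0,0,0,0,0]])

```text
clock: 52.0
position: [439.2, 278.7, 50.9]
tcp_rot: [-0.492, 0.512, -0.509, 0.486]
ft_force: [-10.4, 0.9, -0.7]
finger_gap: 0.102
```

Request:
arm_command(targets=[[0,0,0,0,2,0,0],[0,0,0,0,0,0,0]])

```text
clock: 52.2
position: [439.1, 278.7, 48.8]
tcp_rot: [-0.492, 0.512, -0.509, 0.486]
ft_force: [-9.7, -0.1, 0.2]
finger_gap: 0.108
```

```bash
python3 - <<'E'
from h import *
np.set_printoptions(precision=1,suppress=True)
st();f=grab("wrist","w37");P=cloud(f)
for u,v in [(400,150),(500,100),(420,110),(560,180)]: print(P[v,u])
E
```

```text
t 52.2 pos [439.1 278.7  48.8] yaw -2.49 tilt [-0.5 -0.1] F [-9.7 -0.1  0.2] gap 9.4 q [-0.   0.3 -0.7  1.9  0.2  1.  -0.8]
[484.5 333.6  70.1]
[542.9 361.5  71.2]
[495.1 354.1  70.2]
[597.7 314.9  70. ]
```

View pics/w37.png

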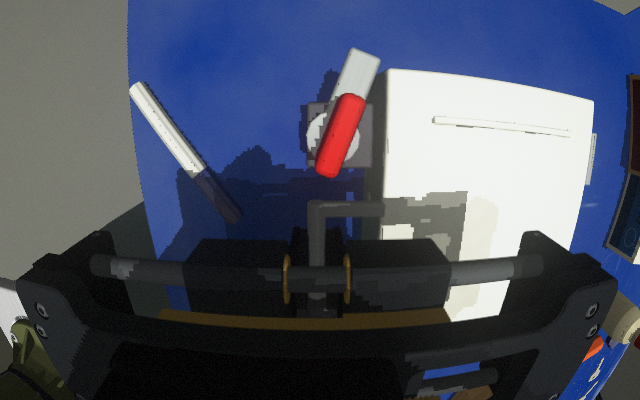

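Request:
arm_command(targets=[[0,0,0,0,2,0,0],[0,0,0,0,0,0,0]])

```text
clock: 52.45
position: [439.2, 278.8, 48.0]
tcp_rot: [-0.492, 0.512, -0.509, 0.486]
ft_force: [-11.9, -0.8, 8.1]
finger_gap: 0.106
```

Request:
arm_command(targets=[[0,0,0,0,1.5,0,0],[0,0,0,0,0,0,0]])

```text
clock: 52.65
position: [439.2, 278.8, 47.7]
tcp_rot: [-0.492, 0.512, -0.51, 0.486]
ft_force: [-15.0, -2.9, 16.7]
finger_gap: 0.1
```

Request:
arm_command(targets=[[0,0,0,0,0,0,26],[0,0,0,0,0,0,26],[0,0,0,0,0,0,26],[0,0,0,0,-20,0,26],[0,0,0,0,-40,0,26],[0,0,0,0,-45,0,26],[0,0,0,0,-20,0,26],[0,0,0,0,0,0,26],[0,0,0,0,0,0,26]])

```text
clock: 53.55
position: [444.2, 278.2, 171.6]
tcp_rot: [0.488, -0.511, 0.512, -0.489]
ft_force: [-0.7, -0.6, -0.9]
finger_gap: 0.297
```

```bash
python3 - <<'E'
from h import *
st();go([452,342.5,175],-23)
E
```

```text
t 53.55 pos [444.2 278.2 171.6] yaw -2.61 tilt [0.1  0.02] F [-0.7 -0.6 -0.9] gap 25.8 q [ 0.02  0.12 -0.67  1.79  0.08  1.25 -0.72]
shift [-64.6  -3.3   4.9] rows 2 each [-32.3  -1.7   2.4] | rv [-0.09 20.39 -0.04] rows 3 each [-0.03  6.8  -0.01]
```

Request:
arm_command(targets=[[0,0,0,-32,-3,2.5,30],[0,0,0,-32,0,2.5,30],[0,6.8,0,0,0,0,30],[0,6.8,0,0,0,0,30],[0,6.8,0,0,0,0,30],[0,0,0,0,0,0,30],[0,0,0,0,0,0,30]])

```text
clock: 54.25
position: [450.7, 341.6, 173.0]
tcp_rot: [-0.392, 0.589, -0.589, 0.391]
ft_force: [0.1, 0.3, -0.7]
finger_gap: 0.345
```

```bash
python3 - <<'E'
from h import *
np.set_printoptions(precision=1,suppress=True)
st();f=grab("wrist","w38")
cv2.imwrite("pics/w38c.png",cv2.resize(f["frame"][80:280,200:440],None,fx=3,fy=3,interpolation=cv2.INTER_CUBIC))
p,r,s=tool();P=cloud(f);hsv=cv2.cvtColor(f["frame"],cv2.COLOR_BGR2HSV)
m=((hsv[...,0]<8)|(hsv[...,0]>172))&(hsv[...,1]>140)&(np.hypot(P[...,0]-452,P[...,1]-342)<40)&(P[...,2]>70)
v,u=np.nonzero(m);q=ontool(f,u,v,np.full(len(u),p[2]-109));print(cv2.minAreaRect(q[:,[0,2]].astype(np.float32)),np.nanmedian(P[m],0))
E
```

```text
t 54.25 pos [450.7 341.6 173. ] yaw -22.82 tilt [-0.1 -0.1] F [ 0.1  0.3 -0.7] gap 30.0 q [-0.1  0.2 -0.7  1.7  0.1  1.3 -1.2]
((127.97506713867188, -72.65415954589844), (290.86993408203125, 297.2323303222656), 6.116437911987305) [452.4 359.2 108.3]
```

View pics/w38c.png

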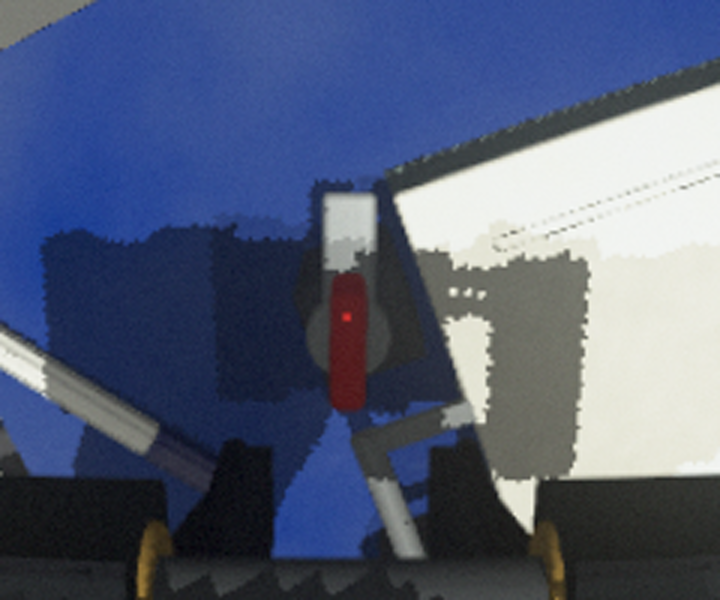

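```bash
python3 - <<'E'
from h import *
np.set_printoptions(precision=1,suppress=True)
f=grab("wrist");p,r,s=tool()
print(p,ontool(f,316.2,217.3,64.),ontool(f,316.2,170.,94.),ontool(f,316.2,176.,64.),ontool(f,324,90+80-25.7,96.))
K=lambda a,b:(200+a/3,80+b/3)
for q in [(330,300),(367,300),(330,390),(367,390)]: print(ontool(f,*K(*q),64.))
a=np.radians(-2.5);ax=np.array([551.3,272.8])+np.array([[np.cos(a),-np.sin(a)],[np.sin(a),np.cos(a)]])@(-102,65);print(ax, r.T@(np.array([*ax,109])-p))
E
```

```text
[450.9 341.8 173.5] [12.2 64.  -0.7] [-21.   94.   -0.7] [-22.6  64.   -0.6] [-43.7  96.    6.1]
[-19.4  64.   -5.6]
[-19.4  64.    4.2]
[ 5.8 64.  -5.7]
[ 5.8 64.   4.4]
[452.2 342.2] [-0.9 64.5  1.2]
```

Request:
arm_command(targets=[[0,0,0,-0.4,30,-0.7,30],[0,0,0,0,35,0,30],[0,0,0,0,20,0,30],[0,0,0,0,11,0,30],[0,0,0,0,0,0,30],[0,0,0,0,0,0,0],[0,0,0,0,0,0,0],[0,0,0,0,0,0,0],[0,0,0,0,0,0,0]])

```text
clock: 55.25
position: [450.7, 343.5, 79.4]
tcp_rot: [-0.39, 0.59, -0.589, 0.391]
ft_force: [-1.9, 0.7, 2.9]
finger_gap: 0.113
```

Request:
arm_command(targets=[[0,5,0,0,0,0,0],[0,5,0,0,0,0,0],[0,0,0,0,0,0,0]])

```text
clock: 55.55
position: [451.0, 343.3, 79.3]
tcp_rot: [0.337, -0.621, 0.621, -0.338]
ft_force: [-1.1, -0.1, 4.7]
finger_gap: 0.114
```

```bash
python3 - <<'E'
from h import *
st();print(bot.observe()["torque"]);f=grab("wrist","w39")
cv2.imwrite("pics/w39c.png",cv2.resize(f["frame"][80:280,200:440],None,fx=3,fy=3,interpolation=cv2.INTER_CUBIC))
E
```

```text
t 55.55 pos [451.  343.3  79.3] yaw -32.98 tilt [0.09 0.04] F [-1.1 -0.1  4.7] gap 9.9 q [-0.17  0.3  -0.61  1.8   0.2   1.1  -1.42]
[-0.0544461   0.13638702 -0.02997925]
```

View pics/w39c.png

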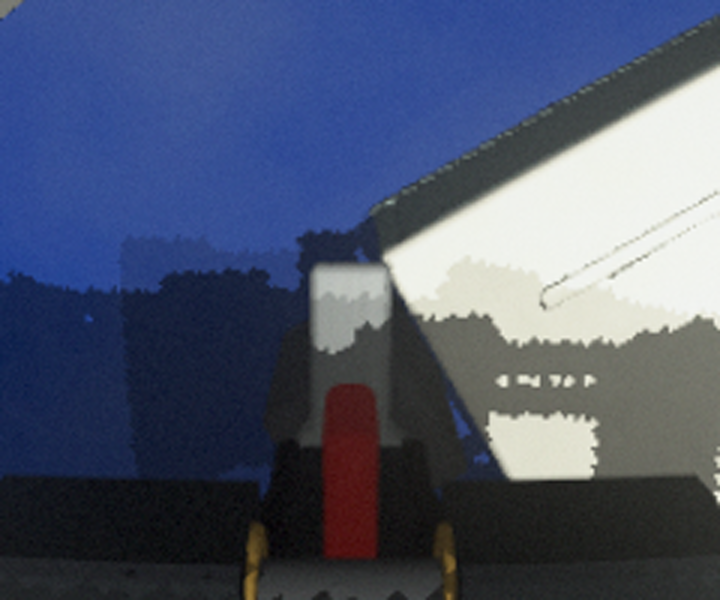

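Request:
arm_command(targets=[[0,7,0,0,0,0,0],[0,7,0,0,0,0,0],[0,7,0,0,0,0,0],[0,7,0,0,0,0,0],[0,0,0,0,0,0,0]])

```text
clock: 56.1
position: [451.7, 342.5, 79.3]
tcp_rot: [0.176, -0.684, 0.685, -0.178]
ft_force: [0.1, -1.4, 6.3]
finger_gap: 0.113
```

Request:
arm_command(targets=[[0,7,0,0,0,0,0],[0,7,0,0,0,0,0],[0,7,0,0,0,0,0],[0,6,0,0,0,0,0],[0,2.5,0,0,0,0,0],[0,0,0,0,0,0,0]])

```text
clock: 56.7
position: [452.0, 341.5, 79.3]
tcp_rot: [-0.004, -0.706, 0.708, 0.002]
ft_force: [0.2, -3.4, 6.4]
finger_gap: 0.117
```

```bash
python3 - <<'E'
from h import *
st();print(bot.observe()["torque"]);f=grab("wrist","w40")
cv2.imwrite("pics/w40c.png",cv2.resize(f["frame"][80:280,200:440],None,fx=3,fy=3,interpolation=cv2.INTER_CUBIC))
E
```

```text
t 56.7 pos [452.  341.5  79.3] yaw -90.45 tilt [ 0.13 -0.1 ] F [ 0.2 -3.4  6.4] gap 10.1 q [-0.29  0.28 -0.47  1.8   0.14  1.09 -2.39]
[-0.80045487 -0.00091031 -0.03836182]
```

View pics/w40c.png

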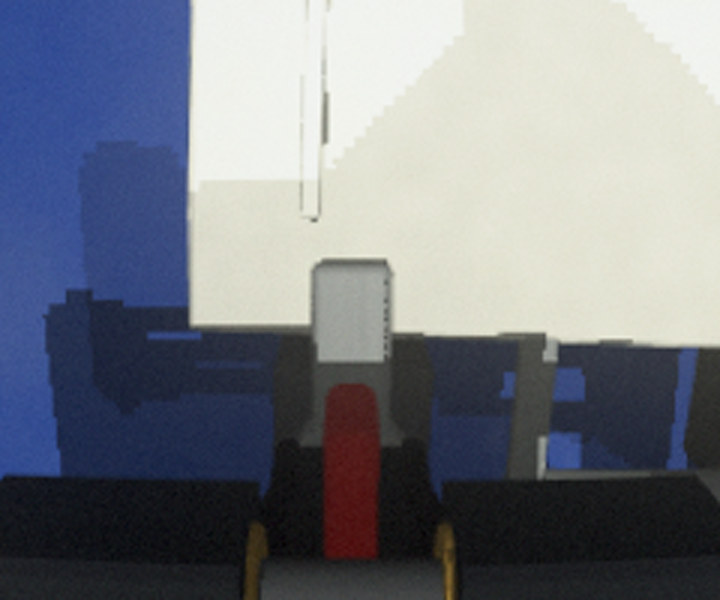

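Wing lies over the lid (crop 315–390, 262–360). I add a little turn, then release and rise.

Request:
arm_command(targets=[[0,1.5,0,0,0,0,0],[0,0,0,0,0,0,0],[0,0,0,0,0,0,28],[0,0,0,0,0,0,28],[0,0,0,0,0,0,28],[0,0,0,0,-20,0,28],[0,0,0,0,-40,0,28],[0,0,0,0,-45,0,28],[0,0,0,0,-45,0,28],[0,0,0,0,-20,0,28]])

```text
clock: 57.75
position: [451.6, 344.3, 252.8]
tcp_rot: [0.013, 0.708, -0.706, -0.01]
ft_force: [0.6, 0.2, -0.6]
finger_gap: 0.322
```

Request:
arm_command(targets=[[0,-8,0,45,0,0,28],[0,-8,0,45,0,0,28],[0,-8,0,0,0,-45,28],[0,-8,0,0,0,-45,28],[0,-8,0,0,0,-20,28],[0,0,0,0,0,0,28],[0,0,0,0,0,0,28]])

```text
clock: 58.45
position: [322.9, 442.0, 247.7]
tcp_rot: [0.23, -0.668, 0.669, -0.23]
ft_force: [0.2, 0.1, -0.8]
finger_gap: 0.325
```

```bash
python3 - <<'E'
from h import *
np.set_printoptions(precision=1,suppress=True)
st();f=grab("wrist","w41");g=grab("scene");cv2.imwrite("pics/s41.png",cv2.resize(g["frame"][140:330,150:400],None,fx=3,fy=3,interpolation=cv2.INTER_CUBIC)[:600,:800])
g=grab("top","t41");cv2.imwrite("pics/t41c.png",cv2.resize(g["frame"][130:300,140:340],None,fx=3.5,fy=3.5,interpolation=cv2.INTER_CUBIC))
E
```

```text
t 58.45 pos [322.9 442.  247.7] yaw -52.0 tilt [-0.  -0.1] F [ 0.2  0.1 -0.8] gap 28.3 q [-0.4  0.1 -0.7  1.6  0.1  1.4 -2. ]
```

View pics/w41.png

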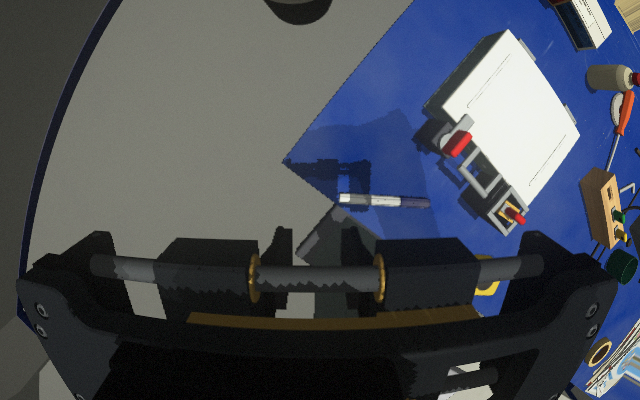

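View pics/s41.png

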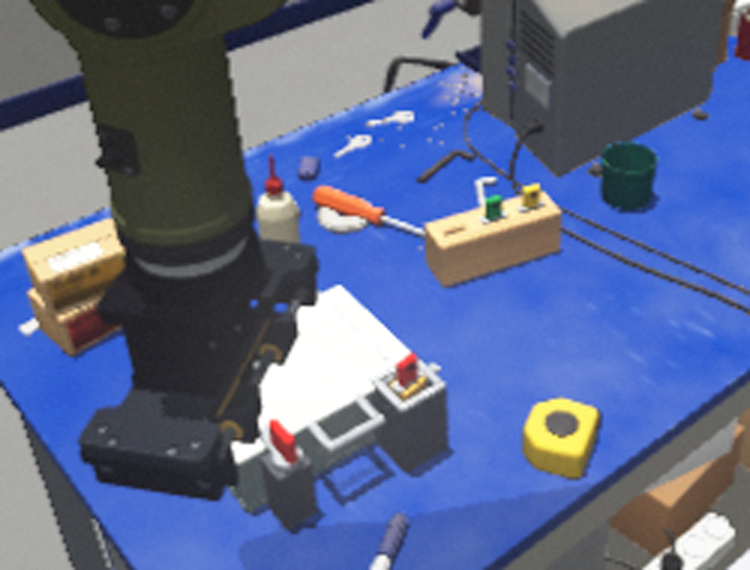

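View pics/t41c.png

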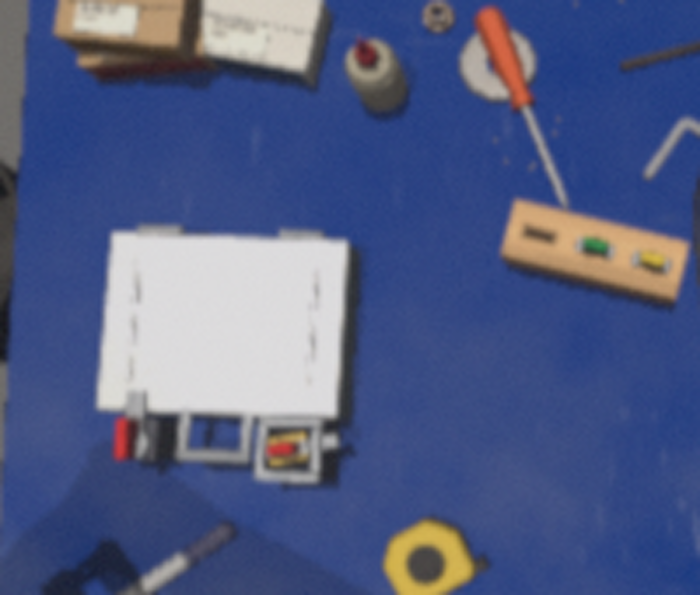

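```bash
python3 - <<'E'
from h import *
np.set_printoptions(precision=1,suppress=True)
for n in("top","scene"):
    f=grab(n);P=cloud(f);h=cv2.cvtColor(f["frame"],cv2.COLOR_BGR2HSV)
    red=((h[...,0]<8)|(h[...,0]>172))&(h[...,1]>140)
    for nm,c in dict(key=(444,213),tb=(456,342)).items():
        m=red&(np.hypot(P[...,0]-c[0],P[...,1]-c[1])<30)&(P[...,2]>80)
        X=P[m];print(n,nm,len(X),np.median(X,0),X[:,2].max(),cv2.minAreaRect(X[:,:2].astype(np.float32)))
    if n=="top":
        for x in(490,520,550,580,610):
            m=(abs(P[...,0]-x)<6)&(abs(P[...,1]-275)<60);print(x,np.median(P[m][:,2]))
st()
from cell import workorder
print(workorder.close_job())
E
```

```text
top key 19 [445.8 210.6 117.6] 122.26977587652686 ((445.7971496582031, 210.9440155029297), (17.061323165893555, 5.537047863006592), 89.37144470214844)
top tb 41 [455.6 340.2 109.3] 113.01885259674941 ((455.5830078125, 340.5868835449219), (27.897546768188477, 8.745845794677734), 0.31233593821525574)
490 71.76562474612956
520 71.81920920315997
550 71.18729028940152
580 71.57845464468164
610 71.73804342335961
scene key 29 [440.1 215.8 113.4] 120.08668907643994 ((440.5589294433594, 212.7706298828125), (6.73732328414917, 18.368066787719727), 5.719273090362549)
scene tb 63 [446.7 343.4 105. ] 112.8022865453346 ((451.14556884765625, 341.36358642578125), (8.103696823120117, 30.24905776977539), 88.13630676269531)
t 58.7 pos [324.  441.3 248.1] yaw -52.13 tilt [ 0. -0.] F [0.8 0.3 0.2] gap 27.9 q [-0.4  0.1 -0.7  1.6  0.1  1.4 -2. ]
the job is handed in; nothing more can be done
None
```

I carried out the whole task and handed the job in at about 59 s; handing in gives no verdict. The red key was the first one I tried and it turned the lock, so the green and yellow keys never left the rack.

**What I did:**
- I seated the red key until it pressed on the lock, turned it about 82° (1.43 rad) and left it there.
- I opened the lid to about 1.65 rad. I put the brass cylinder, the padlock and the steel cylinder inside.
- I shut the lid until it stopped, with about 17 N pushing back. Then I swung the turnbutton from about 0.35 rad to within about 2° of square across the lid.

**Last checks:**
- **Key:** the top of the head was at about 118 mm, as it should be for a key fully in. The scene camera's median was 113 mm, because it also sees the side of the head.
- **Lid:** level, at 71–72 mm from front to back.
- **Turnbutton:** its grip measured close to the box's x direction, and the wing lay over the lid.
- **Loose parts:** all three lay flat in the box when I looked just before closing it.
- **Bottle, cup and gripper:** the bottle and cup stood upright, apparently where they began (not measured). The gripper was clear of everything.

**Disagreement with the text:** the fingertips sit about 11 mm behind the reported TCP, not 14 mm ahead of it. I found this when my first grasp of the red key closed just above its head without touching anything. I used the measured value after that.

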